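# Layer preserve jars in a pantry crate with a divider board

## Task

The crate on the counter already holds one layer of jars. Take the thin square board out of its rack and lay it flat on those jars as a divider, centred and square with the crate, then stand the two loose jars upright on it, wholly on the board. Set the board's edge and each jar down before letting go rather than dropping them, and leave the pepper mill, bowl and can where they are.

Things in the scene. Friction and masses are not known exactly. Their poses are not given: they have to be found in the camera images.
- crate: Low wooden crate fixed to the counter, 196 mm (x) by 190 mm (y), walls 34 mm high. Origin: centre of its underside; z up; +x to the far side, roughly away from the robot. At the far side two fixed uprights, 22 mm wide, 130 mm high, stand at y = +52 and -52 mm; their inner faces, at x = +78 mm, stop the board's far edge.
- crate_mid (a point): Middle of the crate, 34 mm above the counter; the laid board's middle belongs above it. Around it stand four fixed jars, 56 mm wide, at crate x = +/-40, y = +/-44 mm (32 mm free between left and right pair), on a stiff floor of varying height: their level lids are 72 to 92 mm above the counter; this is not reported and must be felt or seen.
- board: Loose plywood board, 145 x 145 x 8 mm, about 0.11 kg, both faces alike. Origin: middle of the edge it stands on at first; x normal to its face, y along that edge, z along the face to the other edge at z = 145 mm. Starts upright in the rack, lower edge 10 mm above the counter.
- board_mid (a point): Centre of the board.
- rack: Dark wooden rack fixed to the counter, base 90 by 110 by 10 mm, with two walls up to 50 mm above the counter that form an 11 mm wide slot along the rack's y, open at the top and both ends. Origin: centre of its underside; z up.
- jar_a: Loose amber jar with steel lid, a 56 mm diameter cylinder 60 mm tall, about 0.2 kg, standing on the counter. Origin: centre of its underside; z up.
- jar_b: Second loose jar, same as jar_a; the two are interchangeable.
- mill: Bystander: turned wooden pepper mill, 52 mm in diameter, 115 mm tall. Origin: centre of its underside.
- bowl: Bystander: blue bowl, 110 mm in diameter, 50 mm high. Origin: centre of its underside.
- can: Bystander: food can, 66 mm in diameter, 85 mm tall. Origin: centre of its underside.
Mind the look-alikes: they are no part of the job. Leave any purple or red look-alike of the jar_b alone.

How it is judged:
By the outcome, as a careful person would: the job done as asked, in the order asked, and still so for the second after the job is handed in, with the robot touching nothing.
It also fails if it takes over 72 s, if anything falls off the work surface, if the arm or the gripper's body presses on something with over 40 N, if the wrist force passes 120 N, or if a joint passes its speed limit or range.

## Robot

A 6-joint arm with a two-finger parallel gripper is mounted at the origin on the work surface. World frame = base frame: x ahead of the robot, y to its left, z up, the work surface at z = 0. Lengths are in m, angles in rad, forces in N, time in s.
With the tool pointing down it reaches from about 0.3 to 0.875 m from the base axis. Payload 6.4 kg.
Tool frame: the origin (TCP) lies midway between the tips of the shut fingers; the grasp point (between the pads) lies 19 mm behind it; z points along the fingers, y is the line along which they close (so a half turn about z gives the same grasp; the last joint's range is limited). The gripper opens to 85 mm and grips with 20 to 120 N. Pads are 22 mm wide; open, the fingers measure 114 mm over their backs; the gripper's body (76 mm by 85 mm) begins 54 mm behind the grasp point. The pads swing forward as they close: fully open they stand 13 mm farther back than shut.
Start: joints at [-1.384, 0.181, 1.607, -0, 1.354, -0.206], TCP at [0.22, -0.531, 0.231] pointing down, gripper open.
Joint ranges: [-2.99, 2.99], [-0.89, 2.07], [0.3, 2.58], [-1.14, 4.28], [0, 2.63], [-3.12, 3.12]. Speed limits (rad/s): [2.57, 2.57, 3.01, 3.14, 3.14, 3.14].

## Interface

Orientations are given as a unit quaternion [w, x, y, z].
In Python, from bench import get_obs, camera, hand_in gives the robot as it stands.
- The arm moves only by the tool carry_out, never from a script. Its argument "plan" is a list that holds one entry, the list of rows, each a list of 7 numbers: the shift along the world's x, y, z in m, then the turn, a rotation vector about the world's x, y, z in rad, then the opening, from 0 (shut) to 1 (fully open). In form: [[[x, y, z, rx, ry, rz, hand], ...]]. A call has exactly 5 rows; each row is the pose to reach, as a shift and turn from the pose commanded when the call began; what a row does not reach only later rows make up. A row lasts 1/12 s, in which the tool goes at most 41.7 mm and 7.16 degrees, less where a joint would pass 70% of its speed; a pose out of reach is approached as far as the arm can. A call with a gripper value outside its range is refused whole. The fingers move at their own pace and stop on an object; the grip force is fixed at half the most. Time passes only in rows, so rows that repeat a pose let the fingers close, or fill a call up. It gives the time, the measured TCP pose, the force, the opening and the grip force at its end, in the units of the state.
- get_obs(): the state, without advancing time (a new reading comes with each control period).
- camera(name): name is "scene" or "top" or "wrist"; returns a dict with "pixels" (480x640x3 uint8, red, green, blue), "z_map" (480x640 float32, m along the optical axis (not along the pixel's ray), 0 where there is no reading), "camera_matrix" (3x3 intrinsics, pixels), "cam_to_world" (4x4, takes a point from camera to world coordinates). Camera axes: x right, y up, looking along -z (the intrinsics and any distortion apply to the point x, -y, -z); pixel columns grow to the right and rows downward; lengths in m; the calibration is good to about 2 mm. A picture is of the moment at which its call begins.
- hand_in(): hands the job in; it is judged then, once.
The state is a dict: "time_s": time; "q": joint angles; "dq": joint speeds; "joint_efforts": joint torques, N m; "eef_pos": TCP position; "eef_rot": TCP orientation; "wrist_force": force on the tool from outside, world axes, zero at the start; "torque": the same for the moment, N m; "opening": opening from 0.0 (shut) to 1.0 (fully open); "grasp_force": force on a finger pad.
Only numpy, scipy, OpenCV 4.12 (cv2) and the standard library are available. Lean on these libraries where they do the work, as an engineer would, in place of code of your own. Each camera call takes 0.05 s, during which the arm holds its last target. There are 200 camera calls.

## Working session

There is one attempt and no reset: what is moved stays moved. The work goes in short steps, Python scripts to look and compute and a tool call to move; the robot and the scene stay as the last step left them, time stands still between calls to the robot, and variables do not carry over. Pictures are saved under pics/ and viewed, at most 10 in all, crops included, and the job is handed in when it is done.

Besides the shell and the picture viewer there is one more tool, called after "Call:" as name(argument=value, ...) on one line, values as JSON. carry_out: Moves the arm, as the interface text tells. Its arguments: {"type":"object","properties":{"plan":{"type":"array","items":{"type":"array","items":{"type":"array","items":{"type":"number"}}}}},"required":["plan"]}

```bash
mkdir -p pics; ls; cat > h.py <<'E'
import numpy as np,cv2
from bench import get_obs,camera
def grab(n,f=None):
    c=camera(n)
    if f: cv2.imwrite('pics/'+f,c['pixels'][:,:,::-1])
    return c
def cloud(c):
    z=c['z_map'];K=c['camera_matrix'];v,u=np.mgrid[0:480,0:640]
    P=np.stack([(u-K[0,2])/K[0,0]*z,-(v-K[1,2])/K[1,1]*z,-z],-1)
    T=c['cam_to_world'];W=P@T[:3,:3].T+T[:3,3];W[z==0]=np.nan
    return W
E
python3 - <<'E'
from h import *
o=get_obs();print(o)
for n in('scene','top'):
    c=grab(n,n+'0.png');np.savez(n+'0.npz',px=c['pixels'],W=cloud(c));print(n,c['camera_matrix'],c['cam_to_world'].round(3),c.keys())
a=[cv2.imread('pics/%s0.png'%n) for n in('scene','top')]
E
```

```text
pics
{'time_s': 0.0, 'q': array([-1.38429482e+00,  1.81540167e-01,  1.60797935e+00,  1.92476076e-05,
        1.35381408e+00, -2.06336447e-01]), 'dq': array([-0.00209386,  0.00169007,  0.00065686, -0.00151486,  0.0001086 ,
        0.0008025 ]), 'joint_efforts': array([-7.34512723e-04, -4.44874978e+01, -3.51339376e+01, -2.85019742e-04,
        9.26261331e-03,  2.67845616e-05]), 'eef_pos': array([ 0.22001667, -0.53065574,  0.2303985 ]), 'eef_rot': array([-8.70333148e-04,  9.80771766e-01,  1.95156307e-01,  1.80285836e-05]), 'wrist_force': array([ 0.12991387,  0.04831117, -0.47867596]), 'torque': array([ 0.08614616, -0.03098704,  0.0202524 ]), 'grasp_force': 0.0, 'opening': 1.0000666992335254}
scene [[615.60013672   0.         328.44726564]
 [  0.         615.60013672 239.8714101 ]
 [  0.           0.           1.        ]] [[-0.863 -0.43   0.263  1.033]
 [ 0.504 -0.74   0.444  0.676]
 [ 0.003  0.516  0.856  1.337]
 [ 0.     0.     0.     1.   ]] dict_keys(['pixels', 'z_map', 'camera_matrix', 'cam_to_world'])
top [[539.41146775   0.         323.44364667]
 [  0.         539.41146775 245.13188423]
 [  0.           0.           1.        ]] [[-0.011  0.982 -0.188  0.4  ]
 [-1.    -0.014 -0.013  0.019]
 [-0.015  0.188  0.982  1.289]
 [ 0.     0.     0.     1.   ]] dict_keys(['pixels', 'z_map', 'camera_matrix', 'cam_to_world'])
```

View pics/top0.png

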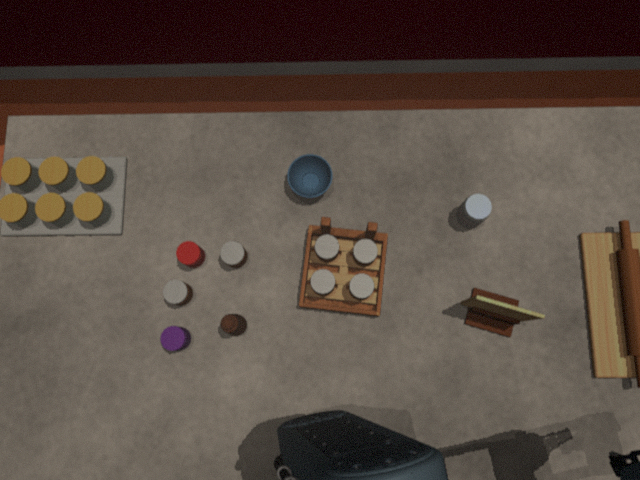

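View pics/scene0.png

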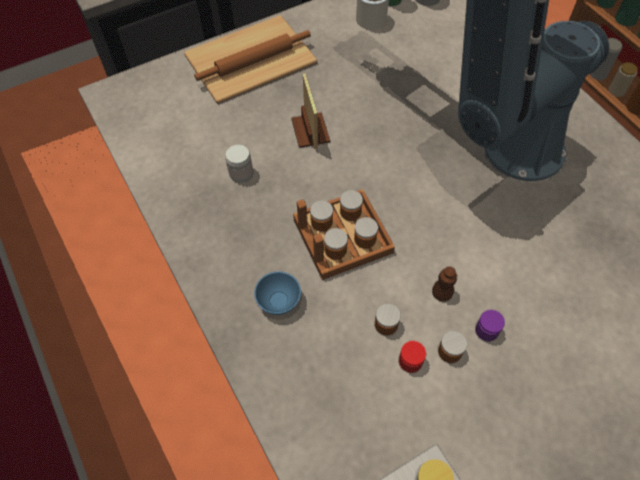

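The top view shows four look-alikes. Steel-lidded amber jars are at (232,254) and (176,292); the others are red at (190,254) and purple at (175,338). The two steel-lidded ones fit the description, and I'll confirm that in a crop. The crate is at (343,270), the board in its rack at (495,308), the mill at (232,324), the bowl at (310,177) and the can at (477,208).

```bash
python3 - <<'E'
from h import *
A=cv2.imread('pics/scene0.png')[240:400,340:540];B=cv2.imread('pics/top0.png')[220:370,140:340]
cv2.imwrite('pics/crop1.png',np.vstack([cv2.resize(A,(700,330),interpolation=2),cv2.resize(B,(700,265),interpolation=2)]))
T=np.load('top0.npz')['W'];S=np.load('scene0.npz')['W']
def near(W,u,v,r,lo,hi):
    m=np.zeros(W.shape[:2],bool);m[v-r:v+r+1,u-r:u+r+1]=1
    return W[m&(W[...,2]>lo)&(W[...,2]<hi)]
print('table',[near(T,u,v,5,-1,1)[:,2].mean().round(4) for u,v in[(250,380),(420,330),(150,260)]],near(S,450,200,5,-1,1)[:,2].mean().round(4))
def lid(W,u,v,r=16,tol=.006):
    zt=np.nanmedian(near(W,u,v,4,-1,1)[:,2]);p=near(W,u,v,r,zt-tol,zt+tol)
    return cv2.minEnclosingCircle(p[:,:2].astype(np.float32)),p[:,:2].mean(0).round(4),zt.round(4),len(p)
tops=dict(jA=(232,254),jB=(176,292),red=(190,254),purple=(175,338),fl=(327,247),fr=(365,252),nl=(323,282),nr=(361,287),mill=(230,323),can=(477,207))
scs=dict(jA=(388,315),jB=(454,341),fl=(335,239),fr=(321,211),nl=(366,228),nr=(351,201),can=(238,156))
for k,(u,v) in tops.items(): print('top',k,lid(T,u,v))
for k,(u,v) in scs.items(): print('sc',k,lid(S,u,v))
for n,W,box in(('top',T,(440,570,270,345)),('sc',S,(285,340,60,160))):
    q=W[box[2]:box[3],box[0]:box[1]].reshape(-1,3);q=q[q[:,2]>.06]
    e=q[q[:,2]>.149];c=e[:,:2].mean(0);_,s,V=np.linalg.svd(e[:,:2]-c);t=(e[:,:2]-c)@V[0]
    print(n,'board',q[:,2].max(),len(q),'topedge c',c,'dir',V[0],'ext',t.min(),t.max(),'mid',c+V[0]*(t.min()+t.max())/2,'th',s/np.sqrt(len(e)))
    m=q.mean(0);_,s,V=np.linalg.svd(q-m);print('plane',m,V[2],s/np.sqrt(len(q)))
for n,W,box in(('top',T,(285,400,205,325)),('sc',S,(280,400,180,280))):
    q=W[box[2]:box[3],box[0]:box[1]].reshape(-1,3);r=q[(q[:,2]>.026)&(q[:,2]<.042)];
    print(n,'rim',cv2.minAreaRect(r[:,:2].astype(np.float32)))
    u=q[q[:,2]>.11];print('upr',u.mean(0),u[:,1].min(),u[:,1].max())
    for s in(u[u[:,1]>u[:,1].mean()],u[u[:,1]<u[:,1].mean()]):print('  ',s.mean(0),len(s))
E
```

```text
table [np.float64(0.0003), np.float64(0.0003), np.float64(-0.0003)] 0.0006
top jA (((0.6207154989242554, 0.24832399189472198), 0.02830587327480316), array([0.6201, 0.2479]), np.float64(0.0601), 442)
top jB (((0.5314125418663025, 0.3781653046607971), 0.028657963499426842), array([0.5321, 0.3772]), np.float64(0.0599), 459)
top red (((0.6225664615631104, 0.3512028455734253), 0.028286384418606758), array([0.6219, 0.3506]), np.float64(0.0594), 449)
top purple (((0.4259665310382843, 0.37902751564979553), 0.028505705296993256), array([0.4266, 0.3784]), np.float64(0.0601), 480)
top fl (((0.6320719122886658, 0.025960661470890045), 0.03286217525601387), array([0.627 , 0.0279]), np.float64(0.0857), 461)
top fr (((0.6167907118797302, -0.05901283025741577), 0.02846478298306465), array([ 0.6157, -0.0589]), np.float64(0.0853), 467)
top nl (((0.5483576655387878, 0.038238417357206345), 0.02796173095703125), array([0.5479, 0.0382]), np.float64(0.086), 467)
top nr (((0.5370838046073914, -0.04886578395962715), 0.028087643906474113), array([ 0.5368, -0.0489]), np.float64(0.0859), 477)
top mill (((0.45720
[... 1615 characters left out ...]
.00258555]
plane [ 0.49140483 -0.34055451  0.12100914] [ 0.9596603  -0.27990728  0.02653359] [0.04640089 0.03110657 0.00232068]
top rim ((0.5825294256210327, -0.010669417679309845), (0.19066880643367767, 0.19684743881225586), 82.64793395996094)
upr [ 0.66771918 -0.02274125  0.12790724] -0.08423307021669879 0.04144876287492061
   [0.67446591 0.02962335 0.12790174] 101
   [ 0.66129069 -0.07263582  0.12791248] 106
sc rim ((0.6332440376281738, -0.014231055974960327), (0.19599685072898865, 0.29281601309776306), 82.67718505859375)
upr [ 0.67474639 -0.01501831  0.12601615] -0.08158896495802936 0.04604839009173689
   [0.68124895 0.03461738 0.12628682] 112
   [ 0.66781033 -0.06796304  0.12572743] 105
```

View pics/crop1.png

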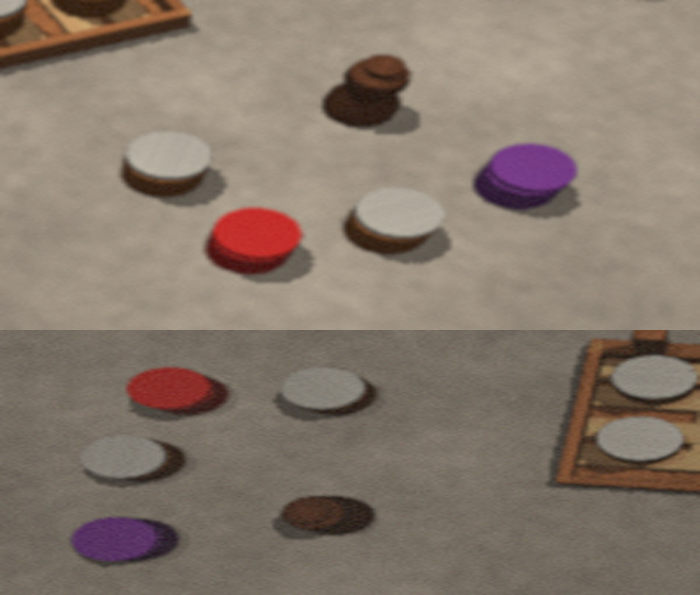

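The crop confirms it: the two steel-lidded amber jars are jar_a (top pixel 232,254) and jar_b (176,292). The red and purple ones stay untouched. First I'll hover over the board.

Call:
carry_out(plan=[[[0.03, 0.02, 0, 0, 0, 0.11], [0.06, 0.04, 0, 0, 0, 0.22], [0.09, 0.06, 0, 0, 0, 0.33], [0.12, 0.08, 0, 0, 0, 0.44], [0.15, 0.1, 0, 0, 0, 0.55]]])

```text
invalid input at $.plan[0][0]: expected 7 numbers
```

Call:
carry_out(plan=[[[0.03, 0.02, 0, 0, 0, 0.11, 1], [0.06, 0.04, 0, 0, 0, 0.22, 1], [0.09, 0.06, 0, 0, 0, 0.33, 1], [0.12, 0.08, 0, 0, 0, 0.44, 1], [0.15, 0.1, 0, 0, 0, 0.55, 1]]])

```text
time_s: 0.52
eef_pos: [0.3711, -0.4299, 0.2308]
eef_rot: [-0.0, 0.89, 0.456, -0.0]
wrist_force: [0.1, 0.3, 0.6]
opening: 1.005
grasp_force: 0.0
```

```bash
cat > log.py <<'E'
from h import *
import json
o=get_obs();f=open('kin.txt','a')
f.write(json.dumps([list(map(float,o['q'])),list(map(float,o['eef_pos'])),list(map(float,o['eef_rot']))])+'\n')
print(o['time_s'],o['q'].round(3),o['eef_pos'].round(4),o['eef_rot'].round(4),o['wrist_force'].round(1),o['opening'],o['grasp_force'])
E
python3 log.py
```

```text
0.5167 [-1.068  0.166  1.625  0.     1.351 -0.445] [ 0.3711 -0.4299  0.2308] [-4.000e-04  8.898e-01  4.563e-01 -0.000e+00] [0.1 0.3 0.6] 1.005211789130063 0.0
```

Call:
carry_out(plan=[[[0.03, 0.02, 0, 0, 0, 0.09, 1], [0.06, 0.04, 0, 0, 0, 0.18, 1], [0.09, 0.06, 0, 0, 0, 0.27, 1], [0.1135, 0.079, 0, 0, 0, 0.326, 1], [0.1135, 0.079, 0, 0, 0, 0.326, 1]]])

```text
time_s: 0.93
eef_pos: [0.4871, -0.3482, 0.2308]
eef_rot: [-0.001, 0.803, 0.596, 0.001]
wrist_force: [-0.5, 0.3, -0.4]
opening: 0.996
grasp_force: 0.0
```

```bash
python3 log.py; python3 - <<'E'
from h import *
c=grab('wrist','wrist1.png');W=cloud(c);np.savez('wrist1.npz',px=c['pixels'],W=W)
print(c['cam_to_world'].round(3))
q=W.reshape(-1,3);q=q[(q[:,2]>.05)&(q[:,2]<.17)&(np.abs(q[:,0]-.48)<.1)&(np.abs(q[:,1]+.35)<.1)]
print(len(q),np.percentile(q[:,2],[1,50,99]))
e=q[q[:,2]>np.percentile(q[:,2],99)-.006]
print(cv2.minAreaRect(e[:,:2].astype(np.float32)),len(e))
E
```

```text
0.9333 [-0.82   0.234  1.545  0.002  1.363 -0.526] [ 0.4871 -0.3482  0.2308] [-5.000e-04  8.031e-01  5.958e-01  1.000e-03] [-0.5  0.3 -0.4] 0.9964321619386378 0.0
[[ 0.957  0.279  0.077  0.508]
 [-0.289  0.923  0.253 -0.283]
 [-0.    -0.264  0.965  0.374]
 [ 0.     0.     0.     1.   ]]
4780 [0.05003045 0.15476255 0.15654911]
((0.4857274293899536, -0.35195061564445496), (0.1443278193473816, 0.00775236776098609), 72.81277465820312) 3360
```

View pics/wrist1.png

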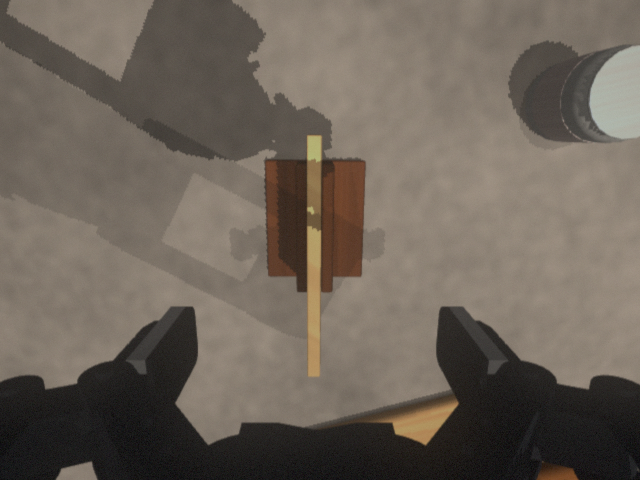

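The wrist view shows the board's top edge running from (314,136) to (314,376), upright and aligned with the open fingers. A short tilt will give me data for a kinematic model, which I need for the later horizontal pose.

Call:
carry_out(plan=[[[0, 0, 0.05, 0.1, 0.0, 0, 1], [0, 0, 0.08, 0.2, 0.0, 0, 1], [0, 0, 0.1, 0.3, 0.1, 0, 1], [0, 0, 0.1, 0.4, 0.2, 0, 1], [0, 0, 0.1, 0.4, 0.2, 0, 1]]])

```text
time_s: 1.4
eef_pos: [0.4829, -0.3549, 0.3301]
eef_rot: [-0.222, 0.786, 0.576, 0.037]
wrist_force: [-0.1, -1.1, -2.7]
opening: 1.003
grasp_force: 0.0
```

```bash
python3 log.py; cat > kin.py <<'E'
import numpy as np,json
from scipy.spatial.transform import Rotation as R
from scipy.optimize import least_squares
D=[json.loads(l) for l in open('kin.txt')]
Rx=lambda a:R.from_euler('y',a)
# x: shoulder r offset, z, lateral, L2, elbow off, L3, tool len ; signs by hypothesis
SG=[1,1,-1]
def fk(x,q,sg=SG):
    a,h,lat,L2,e,L3,t,lt4=x
    z=R.from_euler('z',q[0]);r2=z*R.from_euler('y',q[1]);r3=r2*R.from_euler('y',q[2])
    p=z.apply([a,lat,h])+r2.apply([0,0,L2])+r3.apply([e,0,L3])
    r4=r3*R.from_euler('z',sg[0]*q[3]);r5=r4*R.from_euler('y',sg[1]*q[4]);r6=r5*R.from_euler('z',q[5])
    return p+r5.apply([0,lt4,t]),r6,[z.apply([a,lat,h]),z.apply([a,lat,h])+r2.apply([0,0,L2]),p]
E
python3 - <<'E'
from kin import *
for s in([1,1],[-1,1]):
    def res(x):
        o=[]
        for q,p,r in D:
            P,_,_=fk(x,q,s);o+=list(P-np.array(p))
        o+=list(1e-4*(x-np.array([0,.3,.1,.4,0,.4,.25,0])))
        return o
    f=least_squares(res,[0,.3,.1,.4,0,.4,.25,0]);print(s,f.x.round(4),np.abs(f.fun[:3*len(D)]).max())
    for q,p,r in D[-1:]:
        P,Rr,_=fk(f.x,q,s);T=R.from_quat([r[1],r[2],r[3],r[0]]);print((Rr.inv()*T).as_rotvec().round(3))
E
```

```text
1.4 [-0.884  0.48   1.09   0.106  2.013 -0.554] [ 0.4829 -0.3549  0.3301] [-0.2217  0.786   0.576   0.0373] [-0.1 -1.1 -2.7] 1.0026348387240833 0.0
[1, 1] [0.000e+00 3.134e-01 1.177e-01 4.382e-01 8.550e-02 5.145e-01 3.189e-01
 1.000e-04] 1.345136742547659e-07
[-0.    -0.     1.571]
[-1, 1] [-0.1986 -2.0223  0.9456  0.7018 -1.3996  0.3405 -0.2696 -0.8277] 4.66960218817869e-05
[-0.205  0.048  1.475]
```

```bash
cat >> kin.py <<'E'
LO=np.array([-2.99,-.89,.3,-1.14,0,-3.12]);HI=np.array([2.99,2.07,2.58,4.28,2.63,3.12])
X0=[0,.3,.1,.4,0,.4,.25,0]
def fit():
    def res(x):
        o=[]
        for q,p,r in D: o+=list(fk(x,q)[0]-np.array(p))
        return o+list(1e-5*(x-np.array(X0)))
    return least_squares(res,X0,xtol=1e-14,ftol=1e-14).x
X=fit()
TZ=R.from_euler('z',np.pi/2)
def ik(p,Rt,q0,bounded=True):
    def res(q):
        P,r,_=fk(X,q);return np.r_[(P-p)*5,((r*TZ).inv()*Rt).as_rotvec()]
    b=(LO,HI) if bounded else (-np.inf,np.inf)
    f=least_squares(res,np.clip(q0,LO+1e-3,HI-1e-3),bounds=b);return f.x,np.abs(f.fun).max()
CY=-7.35*np.pi/180
ex=np.array([np.cos(CY),np.sin(CY),0]);ey=np.array([-np.sin(CY),np.cos(CY),0]);C=np.array([.584,-.009,0])
def lay(tilt,sgn):
    # tool z = crate x pitched down by tilt; tool x = sgn*crate y
    z=ex*np.cos(tilt)-np.array([0,0,1])*np.sin(tilt);x=sgn*ey;return R.from_matrix(np.c_[x,np.cross(z,x),z])
E
python3 - <<'E'
from kin import *
print(X.round(4))
rng=np.random.default_rng(0)
for sgn in(1,-1):
  for deg in(0,20,40,60,90):
    t=np.radians(deg);T=lay(t,sgn);p=C+ex*(.0725-.005-.145*np.cos(t)+.034*np.cos(t));p[2]=.09+.111*np.sin(t)
    S={}
    for k in range(40):
        q,e=ik(p,T,rng.uniform(LO,HI))
        if e<1e-4:S[tuple(q.round(2))]=1
    print(sgn,deg,p.round(3),list(S))
q=np.array(list(S)[0]) if S else None
for s in [(0.,0)]:
    pass
E
```

```text
[0.     0.3134 0.1178 0.4382 0.0855 0.5145 0.3189 0.    ]
1 0 [ 0.541 -0.003  0.09 ] [(np.float64(-0.38), np.float64(0.88), np.float64(2.37), np.float64(2.89), np.float64(1.68), np.float64(3.11))]
1 20 [ 0.547 -0.004  0.128] [(np.float64(-0.35), np.float64(0.21), np.float64(2.51), np.float64(2.85), np.float64(0.82), np.float64(-3.02))]
1 40 [ 0.567 -0.007  0.161] [(np.float64(-0.3), np.float64(-0.12), np.float64(2.35), np.float64(1.22), np.float64(0.14), np.float64(-1.32))]
1 60 [ 0.596 -0.011  0.186] [(np.float64(-0.25), np.float64(-0.03), np.float64(2.02), np.float64(0.1), np.float64(0.63), np.float64(-0.19))]
1 90 [ 0.651 -0.018  0.201] [(np.float64(-0.21), np.float64(0.37), np.float64(1.43), np.float64(0.0), np.float64(1.34), np.float64(-0.08))]
-1 0 [ 0.541 -0.003  0.09 ] [(np.float64(-0.38), np.float64(0.88), np.float64(2.37), np.float64(2.89), np.float64(1.68), np.float64(-0.03))]
-1 20 [ 0.547 -0.004  0.128] [(np.float64(-0.35), np.float64(0.21), np.float64(2.51), np.float64(2.85), np.float64(0.82), np.float64(0.12))]
-1 40 [ 0.567 -0.007  0.161] [(np.float64(-0.3), np.float64(-0.12), np.float64(2.35), np.float64(1.22), np.float64(0.14), np.float64(1.82))]
-1 60 [ 0.596 -0.011  0.186] [(np.float64(-0.25), np.float64(-0.03), np.float64(2.02), np.float64(0.1), np.float64(0.63), np.float64(2.95))]
-1 90 [ 0.651 -0.018  0.201] [(np.float64(-0.21), np.float64(0.37), np.float64(1.43), np.float64(0.0), np.float64(1.34), np.float64(3.06))]
```

Call:
carry_out(plan=[[[0, 0, 0, -0.1, -0.05, 0, 1], [0, 0, 0, -0.2, -0.1, 0, 1], [0, 0, 0, -0.3, -0.15, 0, 1], [0, 0, 0, -0.4, -0.2, 0, 1], [0, 0, 0, -0.4, -0.2, 0, 1]]])

```text
time_s: 1.82
eef_pos: [0.4819, -0.3503, 0.3313]
eef_rot: [0.002, 0.805, 0.593, -0.0]
wrist_force: [0.3, -0.5, 0.0]
opening: 0.997
grasp_force: 0.0
```

Call:
carry_out(plan=[[[0, 0, 0, 0, 0, -0.12, 1], [0, 0, 0, 0, 0, -0.24, 1], [0, 0, 0, 0, 0, -0.36, 1], [0, 0, 0, 0, 0, -0.48, 1], [0, 0, 0, 0, 0, -0.6, 1]]])

```text
time_s: 2.23
eef_pos: [0.4828, -0.3533, 0.331]
eef_rot: [-0.001, 0.946, 0.324, -0.0]
wrist_force: [0.3, -0.4, -0.1]
opening: 1.0
grasp_force: 0.0
```

Call:
carry_out(plan=[[[0, 0, 0, 0, 0, -0.12, 1], [0, 0, 0, 0, 0, -0.24, 1], [0, 0, 0, 0, 0, -0.36, 1], [0, 0, 0, 0, 0, -0.48, 1], [0, 0, 0, 0, 0, -0.6, 1]]])

```text
time_s: 2.65
eef_pos: [0.4828, -0.3534, 0.3309]
eef_rot: [-0.001, 1.0, 0.03, -0.001]
wrist_force: [-0.1, 0.5, -1.3]
opening: 0.998
grasp_force: 0.0
```

Call:
carry_out(plan=[[[0, 0, 0, 0, 0, -0.12, 1], [0, 0, 0, 0, 0, -0.24, 1], [0, 0, 0, 0, 0, -0.36, 1], [0, 0, 0, 0, 0, -0.48, 1], [0, 0, 0, 0, 0, -0.6, 1]]])

```text
time_s: 3.07
eef_pos: [0.4828, -0.3533, 0.3309]
eef_rot: [-0.001, 0.964, -0.266, -0.001]
wrist_force: [1.0, 0.4, 0.6]
opening: 1.002
grasp_force: 0.0
```

Call:
carry_out(plan=[[[0, 0, 0, 0, 0, -0.12, 1], [0, 0, 0, 0, 0, -0.24, 1], [0, 0, 0, 0, 0, -0.36, 1], [0, 0, 0, 0, 0, -0.48, 1], [0, 0, 0, 0, 0, -0.6, 1]]])

```text
time_s: 3.48
eef_pos: [0.4828, -0.3533, 0.3309]
eef_rot: [-0.001, 0.842, -0.539, -0.001]
wrist_force: [-0.6, -0.1, 0.3]
opening: 0.999
grasp_force: 0.0
```

Call:
carry_out(plan=[[[0, 0, 0, 0, 0, -0.12, 1], [0, 0, -0.03, 0, 0, -0.24, 1], [0, 0, -0.07, 0, 0, -0.36, 1], [0, 0, -0.1, 0, 0, -0.48, 1], [0, 0, -0.1, 0, 0, -0.6, 1]]])

```text
time_s: 3.9
eef_pos: [0.4798, -0.3502, 0.223]
eef_rot: [-0.0, -0.645, 0.764, 0.008]
wrist_force: [-1.5, 1.8, 0.0]
opening: 1.002
grasp_force: 0.0
```

Call:
carry_out(plan=[[[0, 0, 0, 0, 0, -0.12, 1], [0, 0, 0, 0, 0, -0.142, 1], [0, 0, 0, 0, 0, -0.142, 1], [0, 0, 0, 0, 0, -0.142, 1], [0, 0, 0, 0, 0, -0.142, 1]]])

```text
time_s: 4.32
eef_pos: [0.4836, -0.3528, 0.2317]
eef_rot: [0.0, -0.593, 0.805, -0.0]
wrist_force: [0.6, -0.2, -0.2]
opening: 1.0
grasp_force: 0.0
```

```bash
python3 log.py; cat > bw.py <<'E'
from h import *
from scipy.spatial.transform import Rotation as R
W=cloud(camera('wrist'));o=get_obs();r=o['eef_rot'];M=R.from_quat([r[1],r[2],r[3],r[0]]).as_matrix()
q=W.reshape(-1,3);q=q[(q[:,2]>.148)&(q[:,2]<.162)&(np.abs(q[:,0]-.485)<.1)&(np.abs(q[:,1]+.35)<.1)]
b=cv2.minAreaRect(q[:,:2].astype(np.float32));print(b,len(q),'toolx',M[:,0].round(4),'yaw_x',np.degrees(np.arctan2(M[1,0],M[0,0])))
print('err tcp->edge',(np.array(b[0])-o['eef_pos'][:2]).round(4))
E
python3 bw.py
python3 - <<'E'
from kin import *
print(X.round(4))
q,p,r=D[-1]
T=lay(0,-1);seed=[-.38,.88,2.37,2.89,1.68,-.03]
for back in(0,.04,.06,.08):
  for z in(.09,.2,.3,.35):
    P=C+ex*(-.0425-back);P[2]=z;print(back,z,*[v.round(3) if hasattr(v,'round') else v for v in ik(P,T,seed)])
E
```

```text
4.3167 [-0.828  0.232  1.545  0.     1.364  2.614] [ 0.4836 -0.3528  0.2317] [ 0.000e+00 -5.932e-01  8.050e-01 -1.000e-04] [ 0.6 -0.2 -0.2] 0.9997987037803625 0.0
((0.4854382276535034, -0.3524121046066284), (0.1451195627450943, 0.00796688161790371), 72.58943939208984) 3424 toolx [-2.964e-01 -9.551e-01  2.000e-04] yaw_x -107.24337180723093
err tcp->edge [0.0018 0.0002]
[0.     0.3134 0.1178 0.4382 0.0855 0.5145 0.3189 0.    ]
0 0.09 [-0.378  0.883  2.371  2.891  1.679 -0.028] 0.0
0 0.2 [-0.378  0.379  2.533  2.886  1.349  0.058] 0.0
0 0.3 [-0.334 -0.137  2.58   2.898  0.891  0.156] 0.033
0 0.35 [-0.349 -0.401  2.58   2.782  0.633  0.293] 0.022
0.04 0.09 [-0.442  0.947  2.435  2.819  1.8   -0.076] 0.0
0.04 0.2 [-0.377  0.464  2.58   2.913  1.51   0.022] 0.035
0.04 0.3 [-0.123 -0.091  2.58   3.303  0.95  -0.096] 0.126
0.04 0.35 [-0.168 -0.51   2.58   3.29   0.445 -0.134] 0.107
0.06 0.09 [-0.49   0.995  2.465  2.762  1.868 -0.116] 0.0
0.06 0.2 [-3.440e-01  5.620e-01  2.580e+00  2.966e+00  1.641e+00  1.000e-03] 0.07
0.06 0.3 [-0.011 -0.069  2.58   3.494  1.007 -0.202] 0.179
0.06 0.35 [-0.071 -0.564  2.58   3.678  0.413 -0.487] 0.149
0.08 0.09 [-0.559  1.059  2.492  2.677  1.941 -0.179] 0.0
0.08 0.2 [-0.313  0.66   2.58   3.014  1.77  -0.01 ] 0.102
0.08 0.3 [ 0.096 -0.05   2.58   3.658  1.07  -0.283] 0.225
0.08 0.35 [ 0.025 -0.612  2.58   4.039  0.441 -0.821] 0.189
```

Call:
carry_out(plan=[[[0.002, 0, -0.03, 0, 0, -0.003, 1], [0.002, 0, -0.06, 0, 0, -0.003, 1], [0.002, 0, -0.09, 0, 0, -0.003, 0.6], [0.002, 0, -0.107, 0, 0, -0.003, 0.4], [0.002, 0, -0.107, 0, 0, -0.003, 0.3]]])

```text
time_s: 4.78
eef_pos: [0.4834, -0.3499, 0.1198]
eef_rot: [-0.0, -0.592, 0.806, 0.004]
wrist_force: [0.2, 0.1, -0.8]
opening: 0.604
grasp_force: 0.0
```

Call:
carry_out(plan=[[[0, 0, 0, 0, 0, 0, 0], [0, 0, 0, 0, 0, 0, 0], [0, 0, 0, 0, 0, 0, 0], [0, 0, 0, 0, 0, 0, 0], [0, 0, 0, 0, 0, 0, 0]]])

```text
time_s: 5.2
eef_pos: [0.4861, -0.3532, 0.1267]
eef_rot: [-0.0, -0.592, 0.806, -0.001]
wrist_force: [-2.5, 1.2, 6.7]
opening: 0.084
grasp_force: 59.7
```

```bash
python3 log.py; cat > path.py <<'E'
from kin import *
def corners(P,Rt,ov=.03): # board corners in tool frame
    return [P+Rt.apply([sx*.0725,0,zz]) for sx in(-1,1) for zz in(-ov,.145-ov)]
def show(qs,p0,R0,per=5):
    """print rows relative to start pose of each call"""
    bp,br=np.array(p0),R0
    for i,q in enumerate(qs):
        P,r,J=fk(X,q);r=r*TZ
        d=P-bp;w=(r*br.inv()).as_rotvec()
        print(list(d.round(3))+list(w.round(3)),'P',P.round(3),'minc',round(min(c[2] for c in corners(P,r)),3),'wr',J[2].round(2))
        if i%per==per-1: bp=bp+d.round(3);br=R.from_rotvec(w.round(3))*br;print('--')
E
python3 - <<'E'
from path import *
q0=np.array(D[-1][0]);print(q0.round(3))
p0=np.array(D[-1][1]);r=D[-1][2];R0=R.from_quat([r[1],r[2],r[3],r[0]])
pl=p0+[-.04,.08,.20]
qa,e=ik(pl,R0,q0);print('lift',qa.round(3),e)
T=lay(0,-1);P=C+ex*(-.0425);P[2]=.2
qb,e=ik(P,T,[-.38,.38,2.53,2.89,1.35,.06]);print('prelay',qb.round(3),e)
for N in(20,25):
    qs=[qa+(qb-qa)*s for s in (np.arange(1,N+1)/N)]
    pv=[fk(X,q) for q in [qa]+qs]
    print(N,'max rot/row deg',max(np.degrees((pv[i+1][1]*pv[i][1].inv()).magnitude()) for i in range(N)),'max mm',max(np.linalg.norm(pv[i+1][0]-pv[i][0]) for i in range(N)),'dq',(qb-qa)/N*12)
show(qs,pl,R0)
E
```

```text
5.2 [-8.250e-01  3.460e-01  1.628e+00 -1.000e-03  1.166e+00  2.621e+00] [ 0.4861 -0.3532  0.1267] [-2.000e-04 -5.916e-01  8.063e-01 -1.400e-03] [-2.5  1.2  6.7] 0.0838286363187043 59.734482765197754
[-8.250e-01  3.460e-01  1.628e+00 -1.000e-03  1.166e+00  2.621e+00]
lift [-7.760e-01 -4.000e-03  1.615e+00 -1.000e-03  1.528e+00  2.670e+00] 2.5266954029263062e-11
prelay [-0.378  0.379  2.533  2.886  1.349  0.058] 2.3624461831239785e-09
20 max rot/row deg 11.903919708329347 max mm 0.06609292730875499 dq [ 0.23898879  0.22999653  0.55086011  1.73194963 -0.10768376 -1.56769316]
25 max rot/row deg 9.56047116281369 max mm 0.0531757444075752 dq [ 0.19119103  0.18399723  0.44068809  1.38555971 -0.086147   -1.25415453]
[np.float64(0.02), np.float64(0.043), np.float64(-0.024), np.float64(0.111), np.float64(-0.053), np.float64(0.112)] P [ 0.466 -0.23   0.303] minc 0.18 wr [ 0.45 -0.27  0.62]
[np.float64(0.037), np.float64(0.087), np.float64(-0.043), np.float64(0.217), np.float64(-0.117), np.float64(0.217)] P [ 0.484 -0.186  0.284] minc 0.155 wr [ 0.45 -0.26  0.59]
[np.float64(0.053), np.float64(0
[... 3264 characters left out ...]
  0.23]
[np.float64(-0.018), np.float64(-0.034), np.float64(-0.028), np.float64(-0.07), np.float64(0.01), np.float64(-0.21)] P [0.595 0.054 0.257] minc 0.242 wr [0.28 0.   0.22]
[np.float64(-0.032), np.float64(-0.053), np.float64(-0.045), np.float64(-0.118), np.float64(0.035), np.float64(-0.313)] P [0.581 0.035 0.239] minc 0.228 wr [0.26 0.01 0.21]
[np.float64(-0.049), np.float64(-0.072), np.float64(-0.065), np.float64(-0.175), np.float64(0.072), np.float64(-0.414)] P [0.564 0.016 0.22 ] minc 0.214 wr [0.25 0.03 0.2 ]
[np.float64(-0.071), np.float64(-0.091), np.float64(-0.085), np.float64(-0.239), np.float64(0.121), np.float64(-0.511)] P [ 0.542 -0.004  0.2  ] minc 0.2 wr [0.23 0.04 0.2 ]
--
```

Call:
carry_out(plan=[[[0, 0, 0.02, 0, 0, 0, 0], [0, 0, 0.045, 0, 0, 0, 0], [0, 0, 0.08, 0, 0, 0, 0], [0, 0, 0.115, 0, 0, 0, 0], [0, 0, 0.15, 0, 0, 0, 0]]])

```text
time_s: 5.62
eef_pos: [0.4855, -0.352, 0.2766]
eef_rot: [0.0, -0.591, 0.806, -0.0]
wrist_force: [1.0, -1.3, -1.4]
opening: 0.08
grasp_force: 58.6
```

Call:
carry_out(plan=[[[-0.01, 0.02, 0.03, 0, 0, 0, 0], [-0.02, 0.04, 0.06, 0, 0, 0, 0], [-0.03, 0.06, 0.09, 0, 0, 0, 0], [-0.04, 0.08, 0.12, 0, 0, 0, 0], [-0.04, 0.08, 0.12, 0, 0, 0, 0]]])

```text
time_s: 6.03
eef_pos: [0.4462, -0.2707, 0.4034]
eef_rot: [0.001, -0.592, 0.806, -0.006]
wrist_force: [0.5, -1.6, -0.8]
opening: 0.081
grasp_force: 59.0
```

```bash
python3 log.py; cat >> path.py <<'E'
def plan(q0,q1,n,ov=.03):
    """n calls joint-space; prints end of each call relative to its start"""
    P,r,_=fk(X,q0);r=r*TZ
    for k in range(1,n+1):
        m=9
        for s in np.linspace((k-1)/n,k/n,6):
            Pm,rm,_=fk(X,q0+(q1-q0)*s);m=min(m,min(c[2] for c in corners(Pm,rm*TZ,ov)))
        Pn,rn,_=fk(X,q0+(q1-q0)*k/n);rn=rn*TZ
        d=(Pn-P).round(3);w=(rn*r.inv()).as_rotvec().round(3)
        print([float(v) for v in list(d)+list(w)],'at',Pn.round(3),'minz',round(m,3),'ang',np.linalg.norm(w).round(3))
        P=P+d;r=R.from_rotvec(w)*r
E
python3 - <<'E'
from path import *
q0=np.array(D[-1][0])
T=lay(0,-1);P=C+ex*(-.0425);P[2]=.2
qb,e=ik(P,T,[-.38,.38,2.53,2.89,1.35,.06]);print(qb.round(3),e)
plan(q0,qb,8)
E
```

```text
6.0333 [-7.730e-01 -3.800e-02  1.499e+00  1.000e-03  1.667e+00  2.672e+00] [ 0.4462 -0.2707  0.4034] [ 0.0014 -0.5921  0.8058 -0.0062] [ 0.5 -1.6 -0.8] 0.08106366617910306 58.971723318099976
[-0.378  0.379  2.533  2.886  1.349  0.058] 2.3608200949709612e-09
[0.061, 0.129, -0.07, 0.33, -0.198, 0.371] at [ 0.508 -0.141  0.333] minz 0.202 ang 0.535
[0.042, 0.123, -0.025, 0.295, -0.281, 0.246] at [ 0.549 -0.019  0.308] minz 0.186 ang 0.476
[0.03, 0.093, 0.007, 0.25, -0.32, 0.091] at [0.579 0.075 0.315] minz 0.188 ang 0.416
[0.024, 0.051, 0.018, 0.188, -0.304, -0.07] at [0.603 0.125 0.333] minz 0.229 ang 0.364
[0.018, 0.007, 0.007, 0.105, -0.235, -0.207] at [0.621 0.133 0.341] minz 0.289 ang 0.33
[0.003, -0.028, -0.019, 0.013, -0.124, -0.302] at [0.625 0.105 0.321] minz 0.3 ang 0.327
[-0.022, -0.05, -0.05, -0.08, 0.011, -0.339] at [0.602 0.055 0.272] minz 0.256 ang 0.348
[-0.06, -0.058, -0.071, -0.154, 0.151, -0.324] at [ 0.542 -0.004  0.2  ] minz 0.2 ang 0.389
```

Call:
carry_out(plan=[[[0.012, 0.026, -0.014, 0.066, -0.04, 0.074, 0], [0.024, 0.052, -0.028, 0.132, -0.08, 0.148, 0], [0.036, 0.078, -0.042, 0.198, -0.12, 0.222, 0], [0.048, 0.104, -0.056, 0.264, -0.16, 0.296, 0], [0.06, 0.13, -0.07, 0.33, -0.2, 0.37, 0]]])

```text
time_s: 6.45
eef_pos: [0.5062, -0.1413, 0.3249]
eef_rot: [-0.178, 0.719, -0.668, -0.072]
wrist_force: [1.1, -0.3, -1.7]
opening: 0.082
grasp_force: 58.9
```

Call:
carry_out(plan=[[[0.008, 0.024, -0.005, 0.06, -0.056, 0.05, 0], [0.016, 0.048, -0.01, 0.12, -0.112, 0.1, 0], [0.024, 0.072, -0.015, 0.18, -0.168, 0.15, 0], [0.032, 0.096, -0.02, 0.24, -0.224, 0.2, 0], [0.04, 0.12, -0.025, 0.295, -0.28, 0.245, 0]]])

```text
time_s: 6.87
eef_pos: [0.5461, -0.0217, 0.2998]
eef_rot: [-0.361, 0.764, -0.527, -0.09]
wrist_force: [-0.6, -0.4, -2.3]
opening: 0.081
grasp_force: 58.9
```

Call:
carry_out(plan=[[[0.006, 0.018, 0.001, 0.05, -0.064, 0.018, 0], [0.012, 0.036, 0.002, 0.1, -0.128, 0.036, 0], [0.018, 0.054, 0.004, 0.15, -0.192, 0.054, 0], [0.024, 0.072, 0.006, 0.2, -0.256, 0.072, 0], [0.03, 0.093, 0.007, 0.25, -0.32, 0.09, 0]]])

```text
time_s: 7.28
eef_pos: [0.5763, 0.0707, 0.3071]
eef_rot: [-0.528, 0.74, -0.414, -0.047]
wrist_force: [0.2, 0.1, -1.6]
opening: 0.08
grasp_force: 59.0
```

Call:
carry_out(plan=[[[0.005, 0.01, 0.004, 0.038, -0.06, -0.014, 0], [0.01, 0.02, 0.008, 0.076, -0.12, -0.028, 0], [0.015, 0.03, 0.011, 0.114, -0.18, -0.042, 0], [0.02, 0.04, 0.015, 0.152, -0.24, -0.056, 0], [0.025, 0.05, 0.018, 0.188, -0.304, -0.07, 0]]])

```text
time_s: 7.7
eef_pos: [0.6011, 0.1207, 0.325]
eef_rot: [-0.652, 0.672, -0.349, 0.045]
wrist_force: [0.6, 0.1, -1.5]
opening: 0.08
grasp_force: 59.0
```

```bash
python3 log.py; python3 - <<'E'
from path import *
q0=np.array(D[-1][0]);print(X.round(4))
T=lay(0,-1);P=C+ex*(-.0425);P[2]=.2
qb,e=ik(P,T,[-.38,.38,2.53,2.89,1.35,.06]);print(qb.round(3),e)
plan(q0,qb,4)
E
```

```text
7.7 [-0.586  0.187  2.016  1.431  1.516  1.35 ] [0.6011 0.1207 0.325 ] [-0.6523  0.6715 -0.3486  0.0451] [ 0.6  0.1 -1.5] 0.07964390671892307 59.021780490875244
[ 0.      0.3134  0.1178  0.4382  0.0855  0.5145  0.3189 -0.    ]
[-0.378  0.379  2.533  2.886  1.349  0.058] 2.361444040310801e-09
[0.019, 0.009, 0.01, 0.105, -0.238, -0.21] at [0.62  0.13  0.335] minz 0.28 ang 0.334
[0.004, -0.027, -0.017, 0.012, -0.125, -0.303] at [0.624 0.103 0.318] minz 0.297 ang 0.328
[-0.022, -0.049, -0.048, -0.079, 0.009, -0.339] at [0.602 0.054 0.27 ] minz 0.255 ang 0.348
[-0.06, -0.057, -0.07, -0.151, 0.149, -0.325] at [ 0.542 -0.004  0.2  ] minz 0.2 ang 0.388
```

Call:
carry_out(plan=[[[0.004, 0.002, 0.002, 0.021, -0.048, -0.042, 0], [0.008, 0.004, 0.004, 0.042, -0.096, -0.084, 0], [0.012, 0.006, 0.006, 0.063, -0.144, -0.126, 0], [0.016, 0.008, 0.008, 0.084, -0.192, -0.168, 0], [0.019, 0.009, 0.01, 0.105, -0.238, -0.21, 0]]])

```text
time_s: 8.12
eef_pos: [0.62, 0.1296, 0.3347]
eef_rot: [0.715, -0.586, 0.339, -0.174]
wrist_force: [-0.5, 0.8, -1.5]
opening: 0.082
grasp_force: 59.1
```

Call:
carry_out(plan=[[[0.001, -0.005, -0.003, 0.002, -0.025, -0.06, 0], [0.002, -0.01, -0.006, 0.005, -0.05, -0.12, 0], [0.003, -0.016, -0.01, 0.008, -0.075, -0.18, 0], [0.004, -0.021, -0.013, 0.01, -0.1, -0.24, 0], [0.004, -0.027, -0.017, 0.012, -0.125, -0.303, 0]]])

```text
time_s: 8.53
eef_pos: [0.624, 0.1021, 0.3177]
eef_rot: [0.703, -0.512, 0.38, -0.314]
wrist_force: [0.2, 0.3, -1.2]
opening: 0.086
grasp_force: 59.1
```

Call:
carry_out(plan=[[[-0.004, -0.01, -0.01, -0.016, 0.002, -0.068, 0], [-0.009, -0.02, -0.02, -0.032, 0.004, -0.136, 0], [-0.013, -0.03, -0.03, -0.048, 0.006, -0.204, 0], [-0.018, -0.04, -0.04, -0.064, 0.008, -0.272, 0], [-0.022, -0.049, -0.048, -0.079, 0.009, -0.339, 0]]])

```text
time_s: 8.95
eef_pos: [0.6015, 0.0528, 0.269]
eef_rot: [0.617, -0.47, 0.453, -0.44]
wrist_force: [-0.8, -0.1, -1.6]
opening: 0.084
grasp_force: 59.1
```

Call:
carry_out(plan=[[[-0.012, -0.011, -0.014, -0.03, 0.03, -0.065, 0], [-0.024, -0.022, -0.028, -0.06, 0.06, -0.13, 0], [-0.036, -0.034, -0.042, -0.09, 0.09, -0.195, 0], [-0.048, -0.046, -0.056, -0.12, 0.12, -0.26, 0], [-0.06, -0.057, -0.07, -0.151, 0.149, -0.325, 0]]])

```text
time_s: 9.37
eef_pos: [0.5414, -0.0043, 0.1993]
eef_rot: [0.466, -0.467, 0.533, -0.531]
wrist_force: [0.4, 0.9, -0.8]
opening: 0.079
grasp_force: 59.1
```

```bash
python3 log.py; cat > chk.py <<'E'
from path import *
from h import *
import sys
q,p,r=D[-1];Rt=R.from_quat([r[1],r[2],r[3],r[0]]);p=np.array(p)
d=p-C;print('tcp crate x,y,z',(d@ex).round(4),(d@ey).round(4),p[2].round(4),'rotvec to level-square',(lay(0,-1)*Rt.inv()).as_rotvec().round(4))
S=['top','scene']
for n in S:
    c=grab(n,f'{n}_{sys.argv[1]}.png');W=cloud(c).reshape(-1,3);z0=float(sys.argv[2])
    rel=W-C;a=rel@ex;b=rel@ey
    m=(abs(W[:,2]-z0)<.02)&(abs(a)<.11)&(abs(b)<.11)
    col=c['pixels'].reshape(-1,3).astype(int)
    m&=(col[:,0]>col[:,2]+30)&(col[:,0]>90) # light wood
    q=W[m];A=np.c_[q[:,:2],np.ones(len(q))];cf=np.linalg.lstsq(A,q[:,2],rcond=None)[0]
    print(n,len(q),'z',np.median(q[:,2]).round(4),'slope',cf[:2].round(3),'rect crate',cv2.minAreaRect(np.c_[a[m],b[m]].astype(np.float32)))
E
python3 chk.py prelay .2
```

```text
9.3667 [-0.378  0.378  2.534  2.887  1.346  0.058] [ 0.5414 -0.0043  0.1993] [ 0.4658 -0.4667  0.5325 -0.5307] [ 0.4  0.9 -0.8] 0.07946110398859403 59.085171818733215
tcp crate x,y,z -0.0429 -0.0008 0.1993 rotvec to level-square [-0.0012 -0.0027  0.0025]
top 4770 z 0.2028 slope [-0.009 -0.   ] rect crate ((-0.00019156187772750854, -0.0022109076380729675), (0.1451888531446457, 0.1459122598171234), 89.92393493652344)
scene 3351 z 0.2 slope [-0.017 -0.001] rect crate ((0.000828959047794342, -0.0008995756506919861), (0.15066896378993988, 0.1466926783323288), 89.33202362060547)
```

View pics/scene_prelay.png

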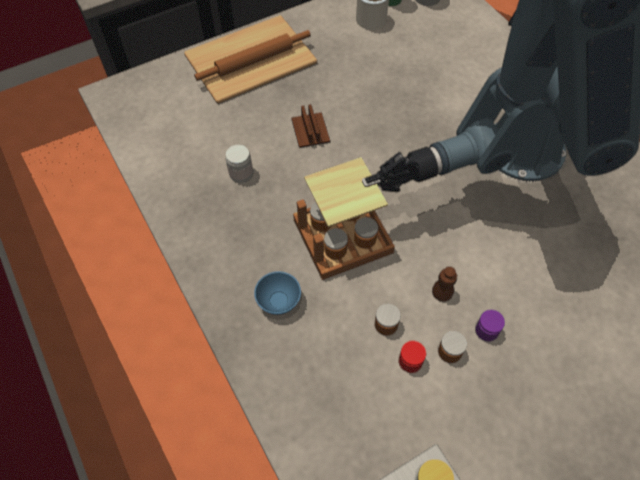

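The scene view shows the board held level and square over the crate at (345,190), with the rack empty at (310,128). Now I'll lower it.

Call:
carry_out(plan=[[[0, 0, -0.025, 0, 0, 0, 0], [0, 0, -0.05, 0, 0, 0.002, 0], [0, 0.001, -0.07, 0, 0, 0.002, 0], [0, 0.001, -0.09, 0, 0, 0.002, 0], [0, 0.001, -0.1, 0, 0, 0.002, 0]]])

```text
time_s: 9.88
eef_pos: [0.543, -0.0021, 0.0979]
eef_rot: [0.47, -0.467, 0.531, -0.528]
wrist_force: [-0.1, 0.3, -0.7]
opening: 0.081
grasp_force: 59.4
```

Call:
carry_out(plan=[[[0, 0, 0, 0, 0, 0, 0], [0, 0, -0.001, 0, 0, 0, 0], [0, 0, -0.002, 0, 0, 0, 0], [0, 0, -0.003, 0, 0, 0, 0], [0, 0, -0.004, 0, 0, 0, 0]]])

```text
time_s: 10.3
eef_pos: [0.5421, -0.0023, 0.0965]
eef_rot: [0.469, -0.467, 0.531, -0.529]
wrist_force: [-0.1, 0.3, -1.3]
opening: 0.083
grasp_force: 59.4
```

```bash
python3 log.py; python3 chk.py low .098
```

```text
10.3 [-0.377  0.857  2.382  2.888  1.665 -0.021] [ 0.5421 -0.0023  0.0965] [ 0.4688 -0.467   0.5309 -0.5294] [-0.1  0.3 -1.3] 0.08257362478747178 59.38569188117981
tcp crate x,y,z -0.0424 0.0013 0.0965 rotvec to level-square [-0.0033  0.0005 -0.0037]
top 4017 z 0.1001 slope [-0.008  0.002] rect crate ((0.003063984215259552, 2.3305416107177734e-05), (0.15142510831356049, 0.14528518915176392), 0.07804351300001144)
scene 3050 z 0.1002 slope [-0.009  0.   ] rect crate ((0.013799689710140228, 0.001867920160293579), (0.17352595925331116, 0.1506800502538681), 0.2823787331581116)
```

Call:
carry_out(plan=[[[-0.0005, -0.001, 0, 0, 0, -0.003, 0], [-0.0005, -0.001, -0.001, 0, 0, -0.003, 0], [-0.0005, -0.001, -0.002, 0, 0, -0.003, 0], [-0.0005, -0.001, -0.003, 0, 0, -0.003, 0], [-0.0005, -0.001, -0.004, 0, 0, -0.003, 0]]])

```text
time_s: 10.82
eef_pos: [0.5411, -0.0032, 0.0912]
eef_rot: [0.467, -0.467, 0.532, -0.53]
wrist_force: [-0.2, 1.3, -1.3]
opening: 0.082
grasp_force: 59.4
```

Call:
carry_out(plan=[[[0, 0, 0, 0, 0, 0, 0], [0, 0, -0.0005, 0, 0, 0, 0], [0, 0, -0.001, 0, 0, 0, 0], [0, 0, -0.0015, 0, 0, 0, 0], [0, 0, -0.0015, 0, 0, 0, 0]]])

```text
time_s: 11.23
eef_pos: [0.5412, -0.0032, 0.0901]
eef_rot: [0.468, -0.466, 0.532, -0.53]
wrist_force: [-1.3, -0.4, 0.0]
opening: 0.078
grasp_force: 59.5
```

```bash
python3 log.py; python3 chk.py low2 .094; python3 -c "
from bench import get_obs;print(get_obs()['torque'])"
```

```text
11.2333 [-0.378  0.882  2.373  2.89   1.679 -0.025] [ 0.5412 -0.0032  0.0901] [ 0.4676 -0.4664  0.5321 -0.5298] [-1.3 -0.4  0. ] 0.0777448782940687 59.47449803352356
tcp crate x,y,z -0.0432 0.0002 0.0901 rotvec to level-square [-0.0035 -0.0008 -0.0003]
top 3990 z 0.0938 slope [-0.003 -0.001] rect crate ((0.0014887824654579163, -0.0012099966406822205), (0.1449660062789917, 0.14987272024154663), 89.8876724243164)
scene 3030 z 0.0944 slope [-0.005 -0.002] rect crate ((0.012646794319152832, 6.748735904693604e-05), (0.1755242943763733, 0.15158365666866302), 0.27038276195526123)
[-0.04462173  0.20948918  0.00310997]
```

Call:
carry_out(plan=[[[0, 0, -0.0005, 0, 0, 0, 0], [0, 0, -0.001, 0, 0, 0, 0], [0, 0, -0.001, 0, 0, 0, 0], [0, 0, -0.001, 0, 0, 0, 0], [0, 0, -0.001, 0, 0, 0, 0]]])

```text
time_s: 11.75
eef_pos: [0.5412, -0.0032, 0.0897]
eef_rot: [0.468, -0.466, 0.532, -0.53]
wrist_force: [-3.2, 1.0, 4.6]
opening: 0.086
grasp_force: 59.8
```

```bash
python3 log.py;python3 -c "
from bench import get_obs;print(get_obs()['torque'])"
```

```text
11.75 [-0.378  0.885  2.371  2.89   1.682 -0.025] [ 0.5412 -0.0032  0.0897] [ 0.468  -0.466   0.5316 -0.5303] [-3.2  1.   4.6] 0.08557271866926146 59.80816662311554
[-0.16395689 -0.56114523 -0.00349329]
```

Call:
carry_out(plan=[[[0, 0, -0.0003, 0, -0.003, 0, 0], [0, 0, -0.0006, 0, -0.006, 0, 0], [0, 0, -0.0008, 0, -0.008, 0, 0], [0, 0, -0.0008, 0, -0.008, 0, 0], [0, 0, -0.0008, 0, -0.008, 0, 0]]])

```text
time_s: 12.17
eef_pos: [0.5412, -0.0032, 0.0899]
eef_rot: [-0.471, 0.463, -0.529, 0.533]
wrist_force: [-5.3, 0.9, 10.2]
opening: 0.083
grasp_force: 60.3
```

```bash
python3 log.py;python3 chk.py low3 .093;python3 -c "
from bench import get_obs;print(get_obs()['torque'])"
```

```text
12.1667 [-0.378  0.897  2.366  2.89   1.699 -0.026] [ 0.5412 -0.0032  0.0899] [-0.4706  0.4634 -0.5291  0.5328] [-5.3  0.9 10.2] 0.08321836478288105 60.30369222164154
tcp crate x,y,z -0.0432 0.0003 0.0899 rotvec to level-square [-0.0028  0.0112 -0.0003]
top 3998 z 0.094 slope [ 0.002 -0.001] rect crate ((0.001904807984828949, -0.0011999234557151794), (0.14500054717063904, 0.15101628005504608), 89.88945007324219)
scene 3032 z 0.0946 slope [ 0.001 -0.003] rect crate ((0.012589655816555023, 0.00045871734619140625), (0.14997710287570953, 0.17530134320259094), 89.81267547607422)
[-0.25495652 -0.99185449 -0.03363916]
```

Call:
carry_out(plan=[[[0, 0, 0, 0, 0, 0, 0.12], [0, 0, 0, 0, 0, 0, 0.2], [0, 0, 0, 0, 0, 0, 0.3], [0, 0, 0, 0, 0, 0, 0.4], [0, 0, 0, 0, 0, 0, 0.4]]])

```text
time_s: 12.68
eef_pos: [0.5411, -0.0032, 0.0877]
eef_rot: [-0.469, 0.465, -0.531, 0.531]
wrist_force: [0.6, -0.1, 0.2]
opening: 0.396
grasp_force: 0.0
```

```bash
python3 log.py;python3 chk.py rel .093; python3 - <<'E'
from path import *
q0=np.array(D[-1][0]);p=np.array(D[-1][1]);r=D[-1][2];Rt=R.from_quat([r[1],r[2],r[3],r[0]])
pb=p-ex*.075
qr,e=ik(pb,Rt,q0);print('retreat',qr.round(3),e,(pb-p).round(4))
# target: tool down over jar a, closing along crate x -> tool y = +-ex
for s in(1,-1):
    z=np.array([0,0,-1.]);y=s*ex;T=R.from_matrix(np.c_[np.cross(y,z),y,z])
    for s0 in(0,-2.9,2.9):
        qj,e=ik(np.array([.62,.249,.2]),T,[.1,.3,1.5,0,1.3,s0]);print(s,qj.round(2),round(e,4))
E
```

```text
12.6833 [-0.378  0.899  2.366  2.89   1.695 -0.026] [ 0.5411 -0.0032  0.0877] [-0.4694  0.4646 -0.5307  0.5312] [ 0.6 -0.1  0.2] 0.39621493714596523 0.0
tcp crate x,y,z -0.0433 0.0002 0.0877 rotvec to level-square [-0.004   0.0055 -0.0002]
top 3987 z 0.0937 slope [-0.002 -0.   ] rect crate ((0.0015552788972854614, -0.001322142779827118), (0.14497122168540955, 0.15034282207489014), 89.90331268310547)
scene 3054 z 0.0942 slope [-0.    -0.007] rect crate ((0.011553965508937836, -0.00023506581783294678), (0.17740176618099213, 0.14996978640556335), 0.032687727361917496)
retreat [-0.541  1.06   2.478  2.698  1.937 -0.162] 6.935602092639213e-11 [-0.0744  0.0096  0.    ]
1 [0.2  0.41 1.38 0.   1.35 0.33] 0.0
1 [0.2  0.41 1.38 0.   1.35 0.33] 0.0
1 [0.2  0.41 1.38 0.   1.35 0.33] 0.0
-1 [ 0.2   0.41  1.38 -0.    1.35 -2.81] 0.0
-1 [ 0.2   0.41  1.38  0.    1.35 -2.81] 0.0
-1 [0.1  0.36 1.46 0.17 1.29 3.12] 0.2085
```

Call:
carry_out(plan=[[[-0.01, 0.0013, 0, 0, 0, 0, 0.4], [-0.025, 0.0032, 0, 0, 0, 0, 0.4], [-0.04, 0.0052, 0, 0, 0, 0, 0.4], [-0.055, 0.0071, 0, 0, 0, 0, 0.4], [-0.07, 0.009, 0, 0, 0, 0, 0.4]]])

```text
time_s: 13.2
eef_pos: [0.4707, 0.0062, 0.0884]
eef_rot: [-0.47, 0.464, -0.53, 0.532]
wrist_force: [-0.6, -0.4, -0.8]
opening: 0.4
grasp_force: 0.0
```

```bash
python3 log.py;python3 chk.py ret .093; python3 - <<'E'
from path import *
q0=np.array(D[-1][0]);p=np.array(D[-1][1]);r=D[-1][2];Rt=R.from_quat([r[1],r[2],r[3],r[0]])
z=np.array([0,0,-1.]);T=R.from_matrix(np.c_[np.cross(ex,z),ex,z])
qj,e=ik(np.array([.55,.2,.32]),T,[.2,.3,1.4,0,1.35,.33]);print(qj.round(3),e)
for up in(0,.04,.06):
    qu,e=ik(p+[0,0,up],Rt,q0);print(up,qu.round(3),round(e,4))
plan(q0,qj,8,ov=.145)
E
```

```text
13.2 [-0.525  1.046  2.473  2.716  1.924 -0.148] [0.4707 0.0062 0.0884] [-0.4699  0.4645 -0.5301  0.5315] [-0.6 -0.4 -0.8] 0.3997253346967599 0.0
tcp crate x,y,z -0.1143 0.0006 0.0884 rotvec to level-square [-0.0035  0.0071 -0.001 ]
top 2510 z 0.0938 slope [-0.004  0.002] rect crate ((0.01744271069765091, -0.001370944082736969), (0.14529749751091003, 0.12022422254085541), 89.66487884521484)
scene 3115 z 0.0942 slope [-0.    -0.004] rect crate ((0.014336228370666504, 0.0007776021957397461), (0.172288179397583, 0.15187135338783264), 0.7120814323425293)
[ 0.146  0.144  1.471 -0.     1.527  0.274] 4.9457098840143064e-12
0 [-0.525  1.046  2.473  2.716  1.924 -0.148] 0.0
0.04 [-0.525  0.865  2.554  2.729  1.833 -0.106] 0.0
0.06 [-0.504  0.781  2.58   2.76   1.793 -0.077] 0.0117
[0.055, 0.109, 0.052, 0.015, -0.196, 0.425] at [0.526 0.115 0.141] minz 0.087 ang 0.468
[0.002, 0.108, 0.045, -0.067, -0.151, 0.438] at [0.528 0.223 0.185] minz 0.111 ang 0.468
[-0.037, 0.083, 0.021, -0.156, -0.13, 0.42] at [0.491 0.306 0.207] minz 0.133 ang 0.467
[-0.046, 0.042, -0.003, -0.238, -0.134, 0.374] at [0.445 0.348 0.203] minz 0.15 ang 0.463
[-0.026, -0.003, -0.015, -0.3, -0.164, 0.308] at [0.418 0.346 0.188] minz 0.149 ang 0.46
[0.012, -0.037, -0.003, -0.334, -0.208, 0.229] at [0.431 0.308 0.186] minz 0.147 ang 0.455
[0.051, -0.054, 0.038, -0.338, -0.26, 0.151] at [0.481 0.254 0.224] minz 0.153 ang 0.452
[0.068, -0.054, 0.097, -0.314, -0.31, 0.078] at [0.55 0.2  0.32] minz 0.205 ang 0.448
```

```bash
python3 - <<'E'
from path import *
q0=np.array(D[-1][0])
z=np.array([0,0,-1.]);T=R.from_matrix(np.c_[np.cross(ex,z),ex,z])
qj,e=ik(np.array([.56,.2,.3]),T,[.2,.3,1.4,0,1.35,.33]);print(qj.round(3),e)
q1=q0+[0,-.5,0,0,.0,0]
plan(q0,q1,1,.145);print();plan(q1,qj,8,.145)
for s in np.linspace(0,1,9):print(fk(X,q1+(qj-q1)*s)[2][2].round(2),end=' ')
E
```

```text
[ 0.144  0.176  1.474 -0.     1.492  0.272] 4.342155064188162e-13
[0.051, -0.029, 0.221, -0.251, -0.433, 0.0] at [ 0.521 -0.023  0.31 ] minz 0.087 ang 0.5

[0.035, 0.124, 0.025, -0.101, -0.056, 0.434] at [0.557 0.101 0.334] minz 0.232 ang 0.449
[-0.01, 0.116, 0.006, -0.17, -0.033, 0.407] at [0.546 0.216 0.341] minz 0.244 ang 0.442
[-0.039, 0.085, -0.017, -0.237, -0.032, 0.363] at [0.507 0.302 0.323] minz 0.248 ang 0.435
[-0.044, 0.043, -0.036, -0.293, -0.054, 0.307] at [0.463 0.345 0.288] minz 0.24 ang 0.428
[-0.024, -0.002, -0.039, -0.331, -0.093, 0.245] at [0.439 0.343 0.248] minz 0.202 ang 0.422
[0.009, -0.035, -0.024, -0.347, -0.144, 0.182] at [0.448 0.307 0.225] minz 0.189 ang 0.417
[0.045, -0.054, 0.013, -0.341, -0.197, 0.126] at [0.493 0.254 0.237] minz 0.189 ang 0.413
[0.067, -0.054, 0.062, -0.32, -0.248, 0.077] at [0.56 0.2  0.3 ] minz 0.218 ang 0.412
[ 0.24 -0.    0.17] [ 0.3  -0.01  0.18] [ 0.37 -0.01  0.21] [0.43 0.   0.25] [0.48 0.03 0.31] [0.52 0.06 0.37] [0.55 0.1  0.45] [0.57 0.15 0.53] [0.56 0.2  0.62]
```

Call:
carry_out(plan=[[[0.006, -0.004, 0.04, -0.045, -0.078, 0, 0.4], [0.014, -0.009, 0.08, -0.09, -0.156, 0, 0.4], [0.023, -0.015, 0.12, -0.135, -0.234, 0, 0.6], [0.034, -0.021, 0.16, -0.18, -0.312, 0, 0.8], [0.046, -0.026, 0.199, -0.226, -0.39, 0, 1]]])

```text
time_s: 13.72
eef_pos: [0.5176, -0.0205, 0.2888]
eef_rot: [-0.508, 0.402, -0.366, 0.668]
wrist_force: [0.4, -0.2, -0.6]
opening: 0.81
grasp_force: 0.0
```

```bash
python3 log.py; python3 chk.py up .093; python3 - <<'E'
from path import *
q0=np.array(D[-1][0])
z=np.array([0,0,-1.]);T=R.from_matrix(np.c_[np.cross(ex,z),ex,z])
qj,e=ik(np.array([.58,.22,.28]),T,[.2,.3,1.4,0,1.35,.33]);print(qj.round(3),e)
plan(q0,qj,8,.145)
E
```

```text
13.7167 [-0.521  0.59   2.481  2.721  1.928 -0.15 ] [ 0.5176 -0.0205  0.2888] [-0.5083  0.4018 -0.3659  0.668 ] [ 0.4 -0.2 -0.6] 0.8098784463114015 0.0
tcp crate x,y,z -0.0644 -0.0199 0.2888 rotvec to level-square [ 0.2234  0.3988 -0.0011]
top 3919 z 0.0937 slope [-0.002  0.   ] rect crate ((0.0018913596868515015, -0.0011232122778892517), (0.15066944062709808, 0.14520175755023956), 0.04851467162370682)
scene 3110 z 0.0943 slope [ 0.002 -0.005] rect crate ((0.014512449502944946, 0.0013407990336418152), (0.1720598191022873, 0.14839059114456177), 0.17804376780986786)
[0.171 0.245 1.432 0.    1.465 0.3  ] 3.626774088992251e-13
[0.039, 0.124, 0.024, -0.083, -0.063, 0.442] at [0.556 0.103 0.313] minz 0.218 ang 0.454
[-0.009, 0.117, 0.006, -0.156, -0.038, 0.417] at [0.548 0.22  0.319] minz 0.229 ang 0.447
[-0.038, 0.087, -0.016, -0.227, -0.036, 0.375] at [0.51  0.307 0.302] minz 0.231 ang 0.44
[-0.043, 0.044, -0.036, -0.286, -0.058, 0.319] at [0.467 0.351 0.267] minz 0.222 ang 0.432
[-0.023, -0.0, -0.039, -0.326, -0.1, 0.256] at [0.444 0.351 0.227] minz 0.184 ang 0.426
[0.013, -0.034, -0.024, -0.343, -0.154, 0.193] at [0.456 0.318 0.204] minz 0.169 ang 0.423
[0.05, -0.05, 0.012, -0.336, -0.21, 0.135] at [0.506 0.268 0.216] minz 0.169 ang 0.419
[0.073, -0.047, 0.064, -0.312, -0.262, 0.085] at [0.58 0.22 0.28] minz 0.198 ang 0.416
```

Call:
carry_out(plan=[[[0.01, 0.031, 0.006, -0.021, -0.016, 0.11, 1], [0.02, 0.062, 0.012, -0.042, -0.032, 0.22, 1], [0.03, 0.093, 0.018, -0.062, -0.048, 0.33, 1], [0.039, 0.124, 0.024, -0.083, -0.063, 0.442, 1], [0.039, 0.124, 0.024, -0.083, -0.063, 0.442, 1]]])

```text
time_s: 14.23
eef_pos: [0.5578, 0.1058, 0.312]
eef_rot: [0.638, -0.474, 0.223, -0.565]
wrist_force: [0.5, -1.4, 0.6]
opening: 0.997
grasp_force: 0.0
```

Call:
carry_out(plan=[[[-0.002, 0.029, 0.001, -0.04, -0.01, 0.104, 1], [-0.004, 0.058, 0.003, -0.08, -0.02, 0.208, 1], [-0.006, 0.087, 0.004, -0.12, -0.03, 0.312, 1], [-0.009, 0.117, 0.006, -0.156, -0.038, 0.417, 1], [-0.009, 0.117, 0.006, -0.156, -0.038, 0.417, 1]]])

```text
time_s: 14.65
eef_pos: [0.5477, 0.2226, 0.3175]
eef_rot: [0.706, -0.547, 0.064, -0.446]
wrist_force: [-0.2, -0.6, -0.1]
opening: 1.001
grasp_force: 0.0
```

Call:
carry_out(plan=[[[-0.01, 0.022, -0.004, -0.057, -0.009, 0.094, 1], [-0.019, 0.044, -0.008, -0.114, -0.018, 0.188, 1], [-0.029, 0.066, -0.012, -0.17, -0.027, 0.282, 1], [-0.038, 0.087, -0.016, -0.227, -0.036, 0.375, 1], [-0.038, 0.087, -0.016, -0.227, -0.036, 0.375, 1]]])

```text
time_s: 15.07
eef_pos: [0.5095, 0.3089, 0.3015]
eef_rot: [0.711, -0.617, -0.101, -0.322]
wrist_force: [-0.1, 0.2, 1.0]
opening: 0.999
grasp_force: 0.0
```

Call:
carry_out(plan=[[[-0.011, 0.011, -0.009, -0.072, -0.015, 0.08, 1], [-0.022, 0.022, -0.018, -0.143, -0.029, 0.16, 1], [-0.033, 0.033, -0.027, -0.215, -0.044, 0.24, 1], [-0.043, 0.044, -0.036, -0.286, -0.058, 0.319, 1], [-0.043, 0.044, -0.036, -0.286, -0.058, 0.319, 1]]])

```text
time_s: 15.48
eef_pos: [0.4665, 0.3525, 0.2656]
eef_rot: [-0.655, 0.678, 0.262, 0.206]
wrist_force: [0.2, 0.3, 0.6]
opening: 0.997
grasp_force: 0.0
```

Call:
carry_out(plan=[[[-0.006, 0, -0.01, -0.082, -0.025, 0.064, 1], [-0.012, 0, -0.02, -0.163, -0.05, 0.128, 1], [-0.018, 0, -0.03, -0.245, -0.075, 0.192, 1], [-0.023, 0, -0.039, -0.326, -0.1, 0.256, 1], [-0.023, 0, -0.039, -0.326, -0.1, 0.256, 1]]])

```text
time_s: 15.9
eef_pos: [0.4436, 0.3525, 0.2269]
eef_rot: [-0.544, 0.725, 0.407, 0.111]
wrist_force: [0.4, 0.4, 0.5]
opening: 0.999
grasp_force: 0.0
```

Call:
carry_out(plan=[[[0.003, -0.009, -0.006, -0.086, -0.039, 0.048, 1], [0.006, -0.017, -0.012, -0.172, -0.077, 0.097, 1], [0.01, -0.026, -0.018, -0.257, -0.116, 0.145, 1], [0.013, -0.034, -0.024, -0.343, -0.154, 0.193, 1], [0.013, -0.034, -0.024, -0.343, -0.154, 0.193, 1]]])

```text
time_s: 16.32
eef_pos: [0.4565, 0.3186, 0.2028]
eef_rot: [-0.388, 0.754, 0.528, 0.042]
wrist_force: [-0.4, -1.0, 1.8]
opening: 0.999
grasp_force: 0.0
```

Call:
carry_out(plan=[[[0.012, -0.012, 0.003, -0.084, -0.052, 0.034, 1], [0.025, -0.025, 0.006, -0.168, -0.105, 0.068, 1], [0.037, -0.037, 0.009, -0.252, -0.157, 0.101, 1], [0.05, -0.05, 0.012, -0.336, -0.21, 0.135, 1], [0.05, -0.05, 0.012, -0.336, -0.21, 0.135, 1]]])

```text
time_s: 16.73
eef_pos: [0.5065, 0.2687, 0.2149]
eef_rot: [-0.202, 0.763, 0.614, 0.007]
wrist_force: [0.6, -0.2, 0.9]
opening: 1.0
grasp_force: 0.0
```

Call:
carry_out(plan=[[[0.018, -0.012, 0.016, -0.078, -0.065, 0.021, 1], [0.036, -0.024, 0.032, -0.156, -0.131, 0.042, 1], [0.055, -0.035, 0.048, -0.234, -0.196, 0.064, 1], [0.073, -0.047, 0.064, -0.312, -0.262, 0.085, 1], [0.073, -0.047, 0.064, -0.312, -0.262, 0.085, 1]]])

```text
time_s: 17.15
eef_pos: [0.5794, 0.2218, 0.2791]
eef_rot: [0.0, 0.751, 0.66, 0.002]
wrist_force: [-0.8, 0.2, 1.2]
opening: 0.998
grasp_force: 0.0
```

```bash
python3 log.py; cat > jar.py <<'E'
from kin import *
from h import *
import sys
q,p,r=D[-1];Rt=R.from_quat([r[1],r[2],r[3],r[0]]);p=np.array(p)
z=np.array([0,0,-1.]);T=R.from_matrix(np.c_[np.cross(ex,z),ex,z])
print('rot to down/crate',(T*Rt.inv()).as_rotvec().round(4))
c=grab('wrist',sys.argv[1]+'.png');W=cloud(c)
px=c['pixels'].astype(int);sat=px.max(2)-px.min(2)
for n,g in(('A',(.622,.2495)),('B',(.533,.379))):
    m=(abs(W[...,2]-.06)<.008)&(np.hypot(W[...,0]-g[0],W[...,1]-g[1])<.045)
    if m.sum()>200:
        b=cv2.minEnclosingCircle(W[m][:,:2].astype(np.float32));ctr=np.array(b[0])
        print(n,m.sum(),b,'z',np.median(W[m][:,2]),'col',np.median(px[m],0),'d',(ctr-p[:2]).round(4))
E
python3 jar.py jarw; python3 chk.py clear .093
```

```text
17.15 [0.174 0.243 1.436 0.002 1.458 0.302] [0.5794 0.2218 0.2791] [2.000e-04 7.512e-01 6.600e-01 2.300e-03] [-0.8  0.2  1.2] 0.9981272059927758 0.0
rot to down/crate [-0.0027  0.0037  0.0008]
A 3055 ((0.6239526867866516, 0.25058865547180176), 0.027920687571167946) z 0.06008563775605402 col [184. 177. 166.] d [0.0446 0.0288]
B 3809 ((0.5350116491317749, 0.3796910047531128), 0.02817637100815773) z 0.060147674831231734 col [108. 104.  99.] d [-0.0444  0.1579]
tcp crate x,y,z -0.0341 0.2283 0.2791 rotvec to level-square [ 2.2052 -0.2818 -2.2158]
top 4132 z 0.0937 slope [-0.003 -0.001] rect crate ((0.001606971025466919, -0.001254066824913025), (0.14505285024642944, 0.15093088150024414), 89.92528533935547)
scene 3085 z 0.0942 slope [ 0.001 -0.006] rect crate ((0.013682812452316284, 0.0007666870951652527), (0.17304550111293793, 0.15096360445022583), 0.11088577657938004)
```

Call:
carry_out(plan=[[[0.015, 0.01, -0.02, -0.002, 0.003, 0, 1], [0.03, 0.02, -0.05, -0.002, 0.003, 0, 1], [0.0445, 0.029, -0.08, -0.002, 0.003, 0, 1], [0.0445, 0.029, -0.11, -0.002, 0.003, 0, 1], [0.0445, 0.029, -0.14, -0.002, 0.003, 0, 1]]])

```text
time_s: 17.72
eef_pos: [0.6212, 0.2497, 0.133]
eef_rot: [-0.003, 0.752, 0.659, -0.003]
wrist_force: [0.3, 0.5, -0.5]
opening: 1.002
grasp_force: 0.0
```

Call:
carry_out(plan=[[[0, 0, -0.03, 0, 0, 0, 1], [0, 0, -0.06, 0, 0, 0, 1], [0, 0, -0.09, 0, 0, 0, 1], [0, 0, -0.11, 0, 0, 0, 1], [0, 0, -0.12, 0, 0, 0, 1]]])

```text
time_s: 18.13
eef_pos: [0.6179, 0.2484, 0.0111]
eef_rot: [-0.004, 0.752, 0.659, -0.006]
wrist_force: [0.1, 0.3, -0.9]
opening: 0.999
grasp_force: 0.0
```

Call:
carry_out(plan=[[[0, 0, 0, 0, 0, 0, 0.8], [0, 0, 0, 0, 0, 0, 0.6], [0, 0, 0, 0, 0, 0, 0.3], [0, 0, 0, 0, 0, 0, 0], [0, 0, 0, 0, 0, 0, 0]]])

```text
time_s: 18.55
eef_pos: [0.6243, 0.25, 0.0193]
eef_rot: [0.001, 0.751, 0.66, -0.0]
wrist_force: [0.3, 0.4, -2.0]
opening: 0.642
grasp_force: 63.6
```

```bash
python3 log.py
```

```text
18.55 [ 0.206  0.629  1.461 -0.003  1.051  0.337] [0.6243 0.25   0.0193] [ 1.100e-03  7.514e-01  6.599e-01 -3.000e-04] [ 0.3  0.4 -2. ] 0.6422648162813871 63.63355994224548
```

Call:
carry_out(plan=[[[0, 0, 0.02, 0, 0, 0, 0], [0, 0, 0.05, 0, 0, 0, 0], [0, 0, 0.09, 0, 0, 0, 0], [0, 0, 0.13, 0, 0, 0, 0], [0, -0.01, 0.16, 0, 0, 0, 0]]])

```text
time_s: 18.97
eef_pos: [0.6243, 0.2416, 0.1825]
eef_rot: [0.001, 0.751, 0.661, 0.001]
wrist_force: [0.4, 0.0, -2.4]
opening: 0.642
grasp_force: 64.3
```

Call:
carry_out(plan=[[[-0.005, -0.03, 0.02, 0, 0, 0, 0], [-0.01, -0.065, 0.02, 0, 0, 0, 0], [-0.015, -0.1, 0.02, 0, 0, 0, 0], [-0.02, -0.135, 0.02, 0, 0, 0, 0], [-0.025, -0.17, 0.02, 0, 0, 0, 0]]])

```text
time_s: 19.38
eef_pos: [0.5981, 0.0687, 0.1989]
eef_rot: [0.001, 0.751, 0.66, -0.001]
wrist_force: [1.2, -0.3, -4.6]
opening: 0.642
grasp_force: 64.3
```

Call:
carry_out(plan=[[[-0.01, -0.035, 0, 0, 0, 0, 0], [-0.015, -0.07, 0, 0, 0, 0, 0], [-0.02, -0.1, 0, 0, 0, 0, 0], [-0.02, -0.115, 0, 0, 0, 0, 0], [-0.02, -0.115, 0, 0, 0, 0, 0]]])

```text
time_s: 19.8
eef_pos: [0.5785, -0.0487, 0.1988]
eef_rot: [0.002, 0.753, 0.658, -0.001]
wrist_force: [0.3, -0.0, -2.5]
opening: 0.639
grasp_force: 64.3
```

Call:
carry_out(plan=[[[0, 0, -0.015, 0, 0, 0, 0], [0, 0, -0.035, 0, 0, 0, 0], [0, 0, -0.05, 0, 0, 0, 0], [0, 0, -0.06, 0, 0, 0, 0], [0, 0, -0.06, 0, 0, 0, 0]]])

```text
time_s: 20.22
eef_pos: [0.577, -0.0439, 0.1357]
eef_rot: [-0.001, 0.751, 0.66, -0.002]
wrist_force: [-0.4, -0.6, -3.7]
opening: 0.646
grasp_force: 64.3
```

```bash
python3 log.py; python3 - <<'E'
from kin import *
q,p,r=D[-1];Rt=R.from_quat([r[1],r[2],r[3],r[0]]);d=np.array(p)-C;print('crate',d@ex,d@ey,'tgt delta',(C-.036*ey-p).round(4))
z=np.array([0,0,-1.]);T=R.from_matrix(np.c_[np.cross(ex,z),ex,z]);print((T*Rt.inv()).as_rotvec().round(4))
E
```

```text
20.2167 [-0.28   0.294  1.675 -0.003  1.177 -0.15 ] [ 0.577  -0.0439  0.1357] [-0.0011  0.7511  0.6602 -0.0022] [-0.4 -0.6 -3.7] 0.6458851071698594 64.31638240814209
crate -0.002502373123596971 -0.035529511336117356 tgt delta [ 0.0024 -0.0008 -0.1357]
[ 0.0013 -0.0047  0.0003]
```

Call:
carry_out(plan=[[[0, 0, -0.008, 0, 0, 0, 0], [0, 0, -0.015, 0, 0, 0, 0], [0, 0, -0.02, 0, 0, 0, 0], [0, 0, -0.023, 0, 0, 0, 0], [0, 0, -0.023, 0, 0, 0, 0]]])

```text
time_s: 20.63
eef_pos: [0.5782, -0.0451, 0.1144]
eef_rot: [0.0, 0.751, 0.66, -0.001]
wrist_force: [-0.6, -0.6, -2.8]
opening: 0.646
grasp_force: 64.3
```

Call:
carry_out(plan=[[[0, 0, -0.0005, 0, 0, 0, 0], [0, 0, -0.001, 0, 0, 0, 0], [0, 0, -0.0015, 0, 0, 0, 0], [0, 0, -0.002, 0, 0, 0, 0], [0, 0, -0.002, 0, 0, 0, 0]]])

```text
time_s: 21.05
eef_pos: [0.5787, -0.0453, 0.1131]
eef_rot: [0.001, 0.751, 0.66, -0.001]
wrist_force: [1.0, 0.5, -2.7]
opening: 0.647
grasp_force: 64.3
```

Call:
carry_out(plan=[[[0, 0, -0.0005, 0, 0, 0, 0], [0, 0, -0.0005, 0, 0, 0, 0], [0, 0, -0.001, 0, 0, 0, 0], [0, 0, -0.001, 0, 0, 0, 0], [0, 0, -0.001, 0, 0, 0, 0]]])

```text
time_s: 21.47
eef_pos: [0.5788, -0.0453, 0.1125]
eef_rot: [0.001, 0.751, 0.66, -0.001]
wrist_force: [-3.4, -0.7, 2.7]
opening: 0.644
grasp_force: 64.8
```

```bash
python3 log.py
```

```text
21.4667 [-0.281  0.325  1.687 -0.003  1.129 -0.15 ] [ 0.5788 -0.0453  0.1125] [ 0.001   0.7513  0.66   -0.0012] [-3.4 -0.7  2.7] 0.6438715870369017 64.80610996484756
```

Call:
carry_out(plan=[[[0, 0, -0.0003, 0, 0, 0, 0.68], [0, 0, -0.0003, 0, 0, 0, 0.75], [0, 0, -0.0003, 0, 0, 0, 0.85], [0, 0, 0, 0, 0, 0, 0.95], [0, 0, 0, 0, 0, 0, 0.95]]])

```text
time_s: 21.88
eef_pos: [0.5788, -0.0452, 0.1121]
eef_rot: [0.001, 0.751, 0.66, -0.001]
wrist_force: [0.0, -0.4, 0.4]
opening: 0.944
grasp_force: 0.0
```

Call:
carry_out(plan=[[[0, 0, 0.01, 0, 0, 0, 0.95], [0, 0, 0.03, 0, 0, 0, 0.95], [0, 0, 0.06, 0, 0, 0, 0.95], [0, 0, 0.09, 0, 0, 0, 0.95], [0, 0, 0.12, 0, 0, 0, 0.95]]])

```text
time_s: 22.3
eef_pos: [0.5784, -0.0452, 0.234]
eef_rot: [0.001, 0.751, 0.66, -0.001]
wrist_force: [0.4, 0.1, 0.2]
opening: 0.951
grasp_force: 0.0
```

```bash
python3 log.py; cat > bj.py <<'E'
from kin import *
from h import *
for n in('wrist','top'):
    c=camera(n);W=cloud(c).reshape(-1,3);col=c['pixels'].reshape(-1,3).astype(int)
    rel=W-C;a=rel@ex;b=rel@ey
    m=(abs(W[:,2]-.154)<.008)&(abs(a)<.07)&(abs(b)<.1)&((col.max(1)-col.min(1))<40)
    for s in(-1,1):
        k=m&(b*s>0)
        if k.sum()>100: print(n,'jar',cv2.minEnclosingCircle(np.c_[a[k],b[k]].astype(np.float32)),np.median(W[k,2]))
    m=(abs(W[:,2]-.094)<.006)&(abs(a)<.078)&(abs(b)<.1)
    if m.sum()>500: print(n,'board',cv2.minAreaRect(np.c_[a[m],b[m]].astype(np.float32)),'x',np.percentile(a[m],[.5,99.5]),'y',np.percentile(b[m],[.5,99.5]),np.median(W[m,2]))
    m=(abs(W[:,2]-.034)<.005)&(abs(a)<.12)&(abs(b)<.12)
    if m.sum()>500: print(n,'crate',cv2.minAreaRect(np.c_[a[m],b[m]].astype(np.float32)))
E
python3 bj.py
```

```text
22.3 [-0.281  0.19   1.591 -0.003  1.361 -0.151] [ 0.5784 -0.0452  0.234 ] [ 0.0009  0.7513  0.66   -0.0012] [0.4 0.1 0.2] 0.9509328419542009 0.0
wrist jar ((0.0008918176172301173, -0.03580518811941147), 0.02796894498169422) 0.15374279747477043
wrist board ((0.002391718327999115, 0.0009811148047447205), (0.14558014273643494, 0.1449897587299347), 0.06707914173603058) x [-0.06930157  0.07397499] y [-0.07005904  0.07264749] 0.09376631981418182
wrist crate ((0.0017081424593925476, 0.00026363134384155273), (0.18989913165569305, 0.19657477736473083), 89.9150161743164)
top jar ((-0.0028442724142223597, -0.03774741291999817), 0.027595452964305878) 0.1530756197027746
top board ((0.0017514005303382874, -0.0013530105352401733), (0.14509037137031555, 0.1508713662624359), 89.90887451171875) x [-0.07326845  0.07127288] y [-0.07306528  0.07080401] 0.09384605241174415
top crate ((-0.001422882080078125, -0.001910880208015442), (0.19515421986579895, 0.1900555044412613), 0.043190617114305496)
```

Call:
carry_out(plan=[[[-0.003, 0.03, 0, 0, 0, 0.05, 1], [-0.007, 0.07, 0, 0, 0, 0.1, 1], [-0.011, 0.11, 0, 0, 0, 0.17, 1], [-0.015, 0.15, 0, 0, 0, 0.24, 1], [-0.019, 0.19, 0, 0, 0, 0.3, 1]]])

```text
time_s: 22.82
eef_pos: [0.5591, 0.1464, 0.2323]
eef_rot: [0.001, 0.643, 0.766, -0.001]
wrist_force: [1.6, 0.6, 1.0]
opening: 0.996
grasp_force: 0.0
```

Call:
carry_out(plan=[[[-0.004, 0.04, 0, 0, 0, 0.06, 1], [-0.008, 0.08, 0, 0, 0, 0.12, 1], [-0.012, 0.12, 0, 0, 0, 0.2, 1], [-0.016, 0.16, 0, 0, 0, 0.28, 1], [-0.02, 0.195, 0, 0, 0, 0.35, 1]]])

```text
time_s: 23.23
eef_pos: [0.5388, 0.3423, 0.2322]
eef_rot: [0.001, 0.499, 0.867, -0.001]
wrist_force: [1.8, 0.3, -0.1]
opening: 0.997
grasp_force: 0.0
```

Call:
carry_out(plan=[[[-0.002, 0.02, 0, 0, 0, 0.05, 1], [-0.0044, 0.04, 0, 0, 0, 0.05, 1], [-0.0044, 0.04, -0.02, 0, 0, 0.05, 1], [-0.0044, 0.04, -0.05, 0, 0, 0.05, 1], [-0.0044, 0.04, -0.05, 0, 0, 0.05, 1]]])

```text
time_s: 23.65
eef_pos: [0.5317, 0.3788, 0.1759]
eef_rot: [-0.002, 0.479, 0.878, -0.005]
wrist_force: [-0.5, -1.5, -1.6]
opening: 1.0
grasp_force: 0.0
```

```bash
python3 log.py; python3 jar.py jarB
```

```text
23.65 [ 0.439  0.406  1.438 -0.003  1.307 -0.132] [0.5317 0.3788 0.1759] [-0.0016  0.479   0.8778 -0.0048] [-0.5 -1.5 -1.6] 0.999648794691973 0.0
rot to down/crate [ 0.004  -0.0095 -0.7   ]
B 5322 ((0.5346633195877075, 0.37976476550102234), 0.02812075987458229) z 0.0601058377091748 col [160. 153. 143.] d [0.003 0.001]
```

View pics/jarB.png

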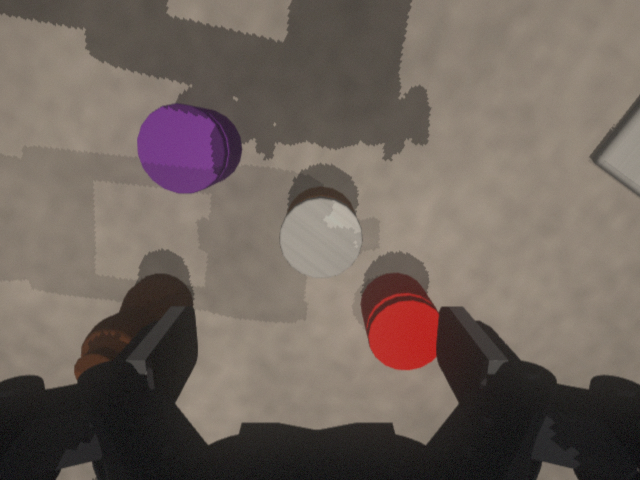

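The view shows jar_b's steel lid at (320,237), centred between the fingers. Red at (404,334) and purple at (190,148) are both clear of the fingers. Descending to grip it.

Call:
carry_out(plan=[[[0.0005, 0, -0.03, 0, 0, 0, 1], [0.0005, 0, -0.06, 0, 0, 0, 1], [0.0005, 0, -0.09, 0, 0, 0, 1], [0.0005, 0, -0.12, 0, 0, 0, 1], [0.0005, 0, -0.145, 0, 0, 0, 1]]])

```text
time_s: 24.12
eef_pos: [0.5363, 0.3796, 0.037]
eef_rot: [0.001, 0.48, 0.877, -0.001]
wrist_force: [0.0, 0.8, 0.0]
opening: 1.001
grasp_force: 0.0
```

Call:
carry_out(plan=[[[0, 0, -0.012, 0, 0, 0, 1], [0, 0, -0.019, 0, 0, 0, 0.8], [0, 0, -0.019, 0, 0, 0, 0.6], [0, 0, -0.019, 0, 0, 0, 0.3], [0, 0, -0.019, 0, 0, 0, 0]]])

```text
time_s: 24.53
eef_pos: [0.5372, 0.3804, 0.0202]
eef_rot: [0.002, 0.479, 0.878, 0.001]
wrist_force: [-0.3, 0.5, -2.4]
opening: 0.641
grasp_force: 63.6
```

Call:
carry_out(plan=[[[0, 0, 0, 0, 0, 0, 0], [0, 0, 0, 0, 0, 0, 0], [0, 0, 0, 0, 0, 0, 0], [0, 0, 0, 0, 0, 0, 0], [0, 0, 0, 0, 0, 0, 0]]])

```text
time_s: 24.95
eef_pos: [0.5367, 0.3803, 0.0196]
eef_rot: [0.002, 0.479, 0.878, 0.0]
wrist_force: [-0.1, -0.2, 6.5]
opening: 0.645
grasp_force: 64.1
```

```bash
python3 log.py; python3 - <<'E'
from kin import *
print((C+.036*ey-np.array(D[-1][1])).round(4))
E
```

```text
24.95 [ 0.438  0.601  1.506 -0.004  1.032 -0.131] [0.5367 0.3803 0.0196] [2.000e-03 4.794e-01 8.776e-01 1.000e-04] [-0.1 -0.2  6.5] 0.6450480485681132 64.14069145917892
[ 0.0519 -0.3536 -0.0196]
```

Call:
carry_out(plan=[[[0, 0, 0.02, 0, 0, 0, 0], [0, 0, 0.05, 0, 0, 0, 0], [0, 0, 0.09, 0, 0, 0, 0], [0, 0, 0.13, 0, 0, 0, 0], [0, -0.01, 0.165, 0, 0, 0, 0]]])

```text
time_s: 25.37
eef_pos: [0.5353, 0.371, 0.1851]
eef_rot: [0.001, 0.479, 0.878, -0.0]
wrist_force: [1.0, -0.2, -2.4]
opening: 0.641
grasp_force: 64.2
```

Call:
carry_out(plan=[[[0.004, -0.03, 0.015, 0, 0, -0.08, 0], [0.009, -0.065, 0.015, 0, 0, -0.16, 0], [0.014, -0.1, 0.015, 0, 0, -0.24, 0], [0.019, -0.135, 0.015, 0, 0, -0.32, 0], [0.025, -0.17, 0.015, 0, 0, -0.4, 0]]])

```text
time_s: 25.78
eef_pos: [0.56, 0.1984, 0.1977]
eef_rot: [0.001, 0.646, 0.764, -0.001]
wrist_force: [0.9, -0.1, -2.0]
opening: 0.637
grasp_force: 64.2
```

Call:
carry_out(plan=[[[0.005, -0.035, 0, 0, 0, -0.08, 0], [0.01, -0.07, 0, 0, 0, -0.16, 0], [0.015, -0.105, 0, 0, 0, -0.24, 0], [0.02, -0.14, 0, 0, 0, -0.3, 0], [0.027, -0.173, 0, 0, 0, -0.3, 0]]])

```text
time_s: 26.2
eef_pos: [0.587, 0.025, 0.1976]
eef_rot: [0.0, 0.752, 0.659, -0.002]
wrist_force: [0.2, 0.4, -2.3]
opening: 0.637
grasp_force: 64.2
```

Call:
carry_out(plan=[[[0, 0, -0.015, 0, 0, 0, 0], [0, 0, -0.035, 0, 0, 0, 0], [0, 0, -0.05, 0, 0, 0, 0], [0, 0, -0.06, 0, 0, 0, 0], [0, 0, -0.06, 0, 0, 0, 0]]])

```text
time_s: 26.62
eef_pos: [0.5856, 0.027, 0.135]
eef_rot: [-0.001, 0.751, 0.66, -0.003]
wrist_force: [-1.2, 0.6, -2.4]
opening: 0.643
grasp_force: 64.2
```

```bash
python3 log.py; python3 - <<'E'
from kin import *
q,p,r=D[-1];Rt=R.from_quat([r[1],r[2],r[3],r[0]]);print('tgt delta',(C+.036*ey-p).round(4))
z=np.array([0,0,-1.]);T=R.from_matrix(np.c_[np.cross(ex,z),ex,z]);print((T*Rt.inv()).as_rotvec().round(4))
E
```

```text
26.6167 [-0.155  0.311  1.654 -0.003  1.182 -0.024] [0.5856 0.027  0.135 ] [-0.0012  0.7513  0.6599 -0.003 ] [-1.2  0.6 -2.4] 0.6429992723712238 64.2331212759018
tgt delta [ 0.003  -0.0003 -0.135 ]
[ 0.0021 -0.0061  0.0011]
```

Call:
carry_out(plan=[[[0, 0, -0.008, 0, 0, 0, 0], [0, 0, -0.015, 0, 0, 0, 0], [0, 0, -0.02, 0, 0, 0, 0], [0, 0, -0.022, 0, 0, 0, 0], [0, 0, -0.022, 0, 0, 0, 0]]])

```text
time_s: 27.03
eef_pos: [0.5874, 0.027, 0.1156]
eef_rot: [0.001, 0.751, 0.66, -0.001]
wrist_force: [0.2, 0.9, -2.2]
opening: 0.64
grasp_force: 64.2
```

Call:
carry_out(plan=[[[0, 0, -0.0005, 0, 0, 0, 0], [0, 0, -0.001, 0, 0, 0, 0], [0, 0, -0.0015, 0, 0, 0, 0], [0, 0, -0.0025, 0, 0, 0, 0], [0, 0, -0.0025, 0, 0, 0, 0]]])

```text
time_s: 27.45
eef_pos: [0.5877, 0.0268, 0.1135]
eef_rot: [0.001, 0.751, 0.66, -0.001]
wrist_force: [-0.3, 0.3, -3.1]
opening: 0.645
grasp_force: 64.2
```

```bash
python3 log.py
```

```text
27.45 [-0.154  0.34   1.666 -0.003  1.136 -0.024] [0.5877 0.0268 0.1135] [ 0.0009  0.7513  0.66   -0.0012] [-0.3  0.3 -3.1] 0.6449107412089271 64.23172295093536
```

Call:
carry_out(plan=[[[0, 0, -0.0005, 0, 0, 0, 0], [0, 0, -0.001, 0, 0, 0, 0], [0, 0, -0.001, 0, 0, 0, 0], [0, 0, -0.001, 0, 0, 0, 0], [0, 0, -0.001, 0, 0, 0, 0]]])

```text
time_s: 27.87
eef_pos: [0.5878, 0.0268, 0.1132]
eef_rot: [0.001, 0.751, 0.66, -0.001]
wrist_force: [-3.5, 0.4, 4.8]
opening: 0.642
grasp_force: 64.9
```

```bash
python3 log.py
```

```text
27.8667 [-0.154  0.34   1.666 -0.003  1.136 -0.024] [0.5878 0.0268 0.1132] [ 0.001   0.7513  0.66   -0.0012] [-3.5  0.4  4.8] 0.6415604888034906 64.85043793916702
```

Contact is felt, so I'll release and retreat upward.

Call:
carry_out(plan=[[[0, 0, 0, 0, 0, 0, 0.68], [0, 0, 0, 0, 0, 0, 0.75], [0, 0, 0, 0, 0, 0, 0.85], [0, 0, 0, 0, 0, 0, 0.95], [0, 0, 0, 0, 0, 0, 0.95]]])

```text
time_s: 28.28
eef_pos: [0.5878, 0.0267, 0.1124]
eef_rot: [0.001, 0.751, 0.66, -0.001]
wrist_force: [0.0, -0.2, -0.1]
opening: 0.952
grasp_force: 0.0
```

Call:
carry_out(plan=[[[0, 0, 0.01, 0, 0, 0, 0.95], [0, 0, 0.03, 0, 0, 0, 0.95], [0, 0, 0.06, 0, 0, 0, 0.95], [0, 0, 0.09, 0, 0, 0, 0.95], [0, 0, 0.13, 0, 0, 0, 0.95]]])

```text
time_s: 28.7
eef_pos: [0.5863, 0.027, 0.2424]
eef_rot: [-0.001, 0.751, 0.66, -0.002]
wrist_force: [0.3, -0.3, -1.0]
opening: 0.95
grasp_force: 0.0
```

Call:
carry_out(plan=[[[-0.02, 0, 0.02, 0, 0, 0, 0.95], [-0.04, 0, 0.04, 0, 0, 0, 0.95], [-0.06, 0, 0.06, 0, 0, 0, 0.95], [-0.08, 0, 0.07, 0, 0, 0, 0.95], [-0.08, 0, 0.07, 0, 0, 0, 0.95]]])

```text
time_s: 29.12
eef_pos: [0.5067, 0.0269, 0.3167]
eef_rot: [0.003, 0.751, 0.66, 0.0]
wrist_force: [1.1, -1.6, -0.5]
opening: 0.949
grasp_force: 0.0
```

```bash
python3 log.py; python3 bj.py; python3 -c "
from h import *
grab('scene','final.png')"
```

```text
29.1167 [-0.179 -0.037  1.667 -0.003  1.507 -0.05 ] [0.5067 0.0269 0.3167] [3.000e-03 7.512e-01 6.601e-01 4.000e-04] [ 1.1 -1.6 -0.5] 0.9490307209667929 0.0
wrist jar ((0.00037835323018953204, -0.03574006259441376), 0.028164025396108627) 0.15360903063470271
wrist jar ((0.0003963933268096298, 0.037991829216480255), 0.028079913929104805) 0.153680404661317
wrist board ((0.002510972321033478, 0.0010002925992012024), (0.14556212723255157, 0.14486460387706757), 0.014442981220781803) x [-0.0698623   0.07398627] y [-0.06984789  0.07332606] 0.09370463849499344
wrist crate ((0.0019378960132598877, 0.0005802139639854431), (0.19638589024543762, 0.18899871408939362), 0.1533564329147339)
top crate ((-0.0014134049415588379, -0.001906760036945343), (0.1962541937828064, 0.18979281187057495), 0.02420402318239212)
```

View pics/final.png

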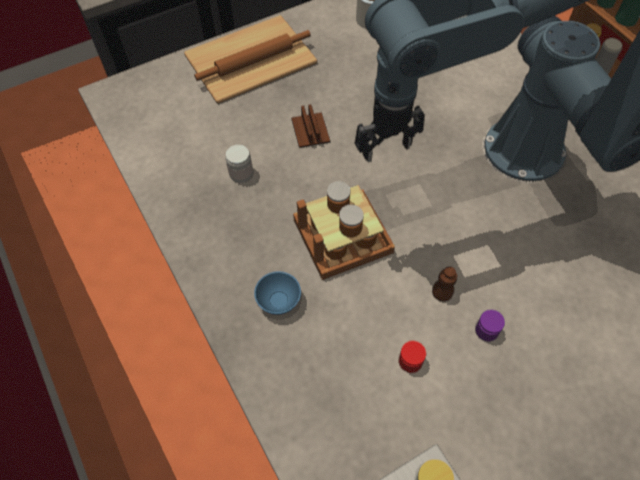

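The final view shows both jars upright at (338,195) and (351,220) on the board. By the wrist camera the board is within 1 mm of the crate's centre and square with it. The mill, bowl, can, red and purple jars haven't moved, and the arm is clear.

```bash
python3 -c "
from bench import hand_in;print(hand_in())"
```

```text
the job is handed in; nothing more can be done
None
```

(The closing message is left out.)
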